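# Pack up the sagging print bed

### The job

The front edge of the hinged print bed plate has sagged: with the pry bar held over the fulcrum block, lever the plate up by its lug until its front edge stands about 20 mm clear of the apron (its stiff hinge keeps it there). Then take every shim out of the magazine, slip them side by side and straight in under the plate's front edge, flat on the apron with 20 to 40 mm of each under the plate, and after that press the plate down onto them. Leave the pry bar lying on its cork mat and the magazine's slide pulled fully home, and do not disturb the other things on the bench.

Things in the scene. Friction and masses are not known exactly. Their poses are not given: they have to be found in the camera images.
- bed: Fixed grey print bed, flat top 90 mm above the bench. Origin at bench height below the middle of the steel plate's front edge (plate down); x runs from that edge back to the hinge, y left along the edge, z up. The part in front of the plate, x -65 to 0 mm, is the apron. The plate is 222 (x) by 280 (y, -140 to 140) by 16 mm; down, it lies 6 mm above the apron, its felt pad's top at z 115.
- plate: The hinged steel plate of the bed, with its lug. Origin at the middle of its front edge, 9 mm above its underside: plate down it is 105 mm above the bench, and as many mm higher as the edge is raised (20 mm gap: 119; resting on 10 mm shims: about 110). Hinge axis 225 mm behind; travel at the edge 36 mm. 3 kg; the stiff hinge holds it at any height. Raising takes about 33 N at the lug, pressing down 3 to 6 N at the edge.
- lug (a point): Dark steel lug at the left end of the plate's front edge, 50 mm (y), 12 mm thick, sticking out 20 mm in front of the edge; moves with the plate. This point is on its underside, 100 mm left of the edge's middle, above the edge line. Plate down, its underside is 18 mm above the apron.
- fulcrum: Fulcrum block standing on the apron in front of the lug: a rounded steel ridge along y, 70 mm long, radius 6 mm, fixed. Origin on top of the ridge, 102 mm above the bench (12 above the apron), 51 mm in front of the plate's edge and 100 mm left of its middle; axes as the bed's.
- bar: Loose straight pry bar, 270 mm, 0.45 kg, flat underside. Origin on its underside near the centre of mass; x points to the tip, z up. Black rubber handle x -85 to 30 mm (20 wide, 18 high), dark steel shaft 30 to 150 (14 wide, 12 high), flat tip 150 to 185 (18 wide, 6 high). Starts on the cork mat.
- bar_tip (a point): End of the pry bar's tip (x 185 mm on the bar, 3 mm above its underside).
- mat: Fixed brown cork mat, 360 (x) by 140 (y) by 3 mm, origin under its centre. The bar lies along its x.
- magazine: Fixed shim magazine. Origin at bench height below the stack's middle; x is the way shims come out, z up. Floor at z 20 mm. Posts and end walls (x -57 to 57, width 41, tops z 64) hold the flat stack; 12.5 mm high slots at the floor let the bottom shim out in front and the slide in behind. In front, x 55 to 117, a tongue 16 mm wide (top z 20), narrower than a shim, carries the shim pushed out.
- slide (a joint): Magazine's slide, m: 0 home (pulled back), 0.068 fully pushed. Its 9 mm thick blade pushes out the bottom shim: fully pushed, that shim's centre is near magazine x 66 mm and some 60 mm of it sticks out. Pulled home, the rest of the stack drops to the floor. Moves with about 1.5 N and stays where it is left.
- slide_grip (a point): On the slide's upright black handle (16 mm along the magazine's x, 20 mm across, from 20 to 76 mm above the bench), 65 mm above the bench; at home at magazine x = -138.5 mm.
- shim1: Flat aluminium shim bar, 100 (x) x 26 (y) x 10 mm, 70 g. Origin at the centre of its underside, x along its length. Two or three such shims lie in the magazine, one on another, along its x; the others are absent.
- shim2: Flat aluminium shim bar, 100 (x) x 26 (y) x 10 mm, 70 g. Origin at the centre of its underside, x along its length. Two or three such shims lie in the magazine, one on another, along its x; the others are absent.
- shim3: Flat aluminium shim bar, 100 (x) x 26 (y) x 10 mm, 70 g. Origin at the centre of its underside, x along its length. Two or three such shims lie in the magazine, one on another, along its x; the others are absent.
- ink_jar: Bystander, not to be disturbed: ink jar.
- paint_cup: Bystander, not to be disturbed: paint cup.
- tape: Bystander, not to be disturbed: roll of tape.
- dauber: Bystander, not to be disturbed: stencil dauber.
- thinner: Bystander, not to be disturbed: white bottle.
Mind the look-alikes: they are no part of the job. Leave any black look-alike of the shim3 alone.

How it is judged:
On the way, in this order (a step that is already met when the one before it is completed fails the run):
1. the plate is levered up with the held bar working between fulcrum and lug (gap at the edge at least 17 mm) (z of plate in the frame of bed above 0.116 m and contact force between bar and plate above 1 N and contact force between bar and fulcrum above 1 N and contact force between the fingers and bar above 1 N), for 0.1 s.
2. every shim lies flat under the front edge of the raised plate (x of shim1 in the frame of bed between -0.04 and 0.015 m and y of shim1 in the frame of bed between -0.135 and 0.135 m and z of shim1 in the frame of bed between 0.085 and 0.096 m and angle between the x axis of each of shim1, shim2, shim3 and the x axis of bed, either way round below 0.4 rad and x of shim2 in the frame of bed between -0.04 and 0.015 m and y of shim2 in the frame of bed between -0.135 and 0.135 m and z of shim2 in the frame of bed between 0.085 and 0.096 m and x of shim3 in the frame of bed between -0.04 and 0.015 m and y of shim3 in the frame of bed between -0.135 and 0.135 m and z of shim3 in the frame of bed between 0.085 and 0.096 m and z of plate in the frame of bed above 0.113 m), for 0.2 s.
3. the plate is pressed down onto the shims (z of plate in the frame of bed between 0.107 and 0.1125 m), for 0.2 s.
At the end, for the whole second after the job is handed in: Each shim present lies flat on the apron, within 0.4 rad of straight in, 10 to 65 mm of it under the plate; plate pressed down on them (origin 107 to 112.5 mm up); slide home within 10 mm; bar flat and at rest on the mat, its origin within 75 mm of the mat's long centre line (all of step 3 and x of shim1 in the frame of bed between -0.04 and 0.015 m and y of shim1 in the frame of bed between -0.135 and 0.135 m and z of shim1 in the frame of bed between 0.085 and 0.096 m and angle between the x axis of each of shim1, shim2, shim3 and the x axis of bed, either way round below 0.4 rad and x of shim2 in the frame of bed between -0.04 and 0.015 m and y of shim2 in the frame of bed between -0.135 and 0.135 m and z of shim2 in the frame of bed between 0.085 and 0.096 m and x of shim3 in the frame of bed between -0.04 and 0.015 m and y of shim3 in the frame of bed between -0.135 and 0.135 m and z of shim3 in the frame of bed between 0.085 and 0.096 m and value of joint slide below 0.01 m and x of bar in the frame of mat between -0.15 and 0.12 m and y of bar in the frame of mat between -0.075 and 0.075 m and z of bar in the frame of mat below 0.035 m and angle between bar's own x axis and vertical between 1.4 and 1.74 rad and linear speed of each of bar, shim1, shim2, shim3 below 0.02 m/s); the robot touches nothing.
It fails at once if another thing on the bench is disturbed (moved more than 30 mm) (distance of any of ink_jar, paint_cup, tape, dauber, thinner from where it was at the start of the episode above 0.03 m).
Of shim1, shim2, shim3 only 2 to 3 are there at a start; the rules pass over those that are not, and their reading is None.
At some moment in a run one of bar may be knocked a few centimetres aside while the robot is not near it.
Once in a run the grip may slacken for a moment while it holds something.
It also fails if it takes over 210 s, if anything falls off the work surface, if the arm or the gripper's body presses on something with over 40 N, if the wrist force passes 120 N, or if a joint passes its speed limit or range.

### The arm

A 6-joint arm with a two-finger parallel gripper is mounted at the origin on the work surface. World frame = base frame: x ahead of the robot, y to its left, z up, the work surface at z = 0. Lengths are in m, angles in rad, forces in N, time in s.
With the tool pointing down it reaches from about 0.275 to 0.85 m from the base axis. Payload 5.2 kg.
Tool frame: the origin (TCP) lies on the centre line of the jaws, within the pads' length; the fingertips stand 25 mm ahead of it and the grasp point (between the pads) lies 6 mm ahead of it (ctrl.tips_ahead is the distance from the TCP to the fingertips, in m); x points along the fingers, y is the direction in which the jaws open and shut, and the axes are right-handed (so a half turn about x gives the same grasp; the last joint's range is limited). The gripper opens to 85 mm and grips with 20 to 120 N. Pads are 22 mm wide; open, the fingers measure 114 mm over their backs; the gripper's body (76 mm by 85 mm) begins 54 mm behind the grasp point. The pads swing forward as they close: fully open they stand 13 mm farther back than shut.
Start: joints at [0.899, 0.259, 1.535, -0, 1.348, -0.203], TCP at [0.248, 0.491, 0.256] pointing down, gripper open.
Joint ranges: [-3.14, 3.14], [-0.91, 2.08], [0.19, 2.58], [-1.22, 4.36], [0.22, 2.71], [-3.12, 3.12]. Speed limits (rad/s): [2.57, 2.57, 3.14, 3.14, 3.14, 3.14].

### API

Orientations are given as a rotation vector (axis times angle).
In Python, from plant import get_obs, viewer, ticket, ctrl gives the robot as it stands.
- The arm moves only by the tool step_arm, never from a script. Its argument "steps" is a list that holds one entry, the list of rows, each a list of 5 numbers: the shift along the tool's x, y, z in cm, then the turn about the tool's x in degrees, then the finger opening in cm, from 0 to 8.54. A call has 1 to 20 rows; each row is the pose to reach, as a shift and turn from the pose commanded when the call began, along the tool's axes at that moment; what a row does not reach only later rows make up. A row lasts 1/10 s, in which the tool goes at most 50 mm and 8.59 degrees, less where a joint would pass 70% of its speed; a pose out of reach is approached as far as the arm can. A call with a gripper value outside its range is refused whole. The fingers move at their own pace and stop on an object; the grip force is fixed at half the most. Time passes only in rows, so rows that repeat a pose let the fingers close. It gives the time, the measured TCP pose, the force and the opening at its end, in the units of the state.
- get_obs(): the state, without advancing time (a new reading comes with each control period).
- viewer.grab_frame(name): name is "scene" or "side" or "wrist"; returns a dict with "image" (420x560x3 uint8, red, green, blue), "z_map" (420x560 float32, m along the optical axis (not along the pixel's ray), 0 where there is no reading), "fx", "fy", "cx", "cy" (pixels), "k1" (the pictures are not rectified: a ray, as slopes to the right and down, at radius r is drawn at 1 + k1 r^2 times it, then the intrinsics apply), "pose" (4x4, takes a point from camera to world coordinates). Camera axes: x right, y down, z forward; pixel columns grow to the right and rows downward; lengths in m; the calibration is good to about 2 mm. A picture is of the moment at which its call begins.
- ticket.finish_job(): hands the job in, once; it reports no verdict.
The state is a dict: "time_s": time; "qpos": joint angles; "joint_velocities": joint speeds; "effort": joint torques, N m; "position": TCP position; "orientation": TCP orientation; "contact_force": force on the tool from outside, world axes, zero at the start; "torque": the same for the moment, N m; "opening": finger opening in m.
Only numpy, scipy, OpenCV 4.12 (cv2) and the standard library are available. Lean on these libraries where they do the work, as an engineer would, in place of code of your own. Each camera call takes 0.05 s, during which the arm holds its last target. There are 200 camera calls.

## Working session

There is one attempt and no reset: what is moved stays moved. The work goes in short steps, Python scripts to look and compute and a tool call to move; the robot and the scene stay as the last step left them, time stands still between calls to the robot, and variables do not carry over. Pictures are saved under pics/ and viewed, about 12 in all and at most 16, crops included, and the job is handed in when it is done.

Besides the shell and the picture viewer there is one more tool, called after "Request:" by a JSON object that holds its "method" and its "body", one argument or row to a line. step_arm: Moves the arm, as the interface text tells. Its arguments: {"type":"object","properties":{"steps":{"type":"array","items":{"type":"array","items":{"type":"array","items":{"type":"number"}}}}},"required":["steps"]}

```bash
ls; mkdir -p pics
cat > h.py <<'E'
import numpy as np, cv2
from scipy.spatial.transform import Rotation as R
from plant import get_obs, viewer, ticket, ctrl
def grab(n,name=None):
    f=viewer.grab_frame(n)
    if name: cv2.imwrite('pics/%s.png'%name,cv2.cvtColor(f['image'],cv2.COLOR_RGB2BGR))
    return f
def rays(f):
    K=np.array([[f['fx'],0,f['cx']],[0,f['fy'],f['cy']],[0,0,1.]])
    h,w=f['z_map'].shape; u,v=np.meshgrid(np.arange(w),np.arange(h))
    xd=(u-f['cx'])/f['fx']; yd=(v-f['cy'])/f['fy']; x,y=xd.copy(),yd.copy()
    for _ in range(15):
        s=1+f['k1']*(x*x+y*y); x,y=xd/s,yd/s
    return np.stack([x,y,np.ones_like(x)],-1)
def cloud(f):
    P=rays(f)*f['z_map'][...,None]
    W=P@f['pose'][:3,:3].T+f['pose'][:3,3]; W[f['z_map']<=0]=np.nan
    return W
def onplane(f,u,v,z):
    r=rays(f)[int(v),int(u)]@f['pose'][:3,:3].T; o=f['pose'][:3,3]
    return o+r*(z-o[2])/r[2]
E
python3 - <<'E'
from h import *
for n in ['scene','side','wrist']:
    f=grab(n,n+'0'); np.savez('f_%s.npz'%n,**{k:v for k,v in f.items()})
    print(n,f['fx'],f['k1'],f['pose'].round(3).tolist())
o=get_obs(); print(o)
E
```

```text
pics
scene 409.22657465798505 0.033911620043099146 [[-0.651, 0.52, -0.553, 1.186], [0.759, 0.462, -0.46, 0.548], [0.016, -0.719, -0.695, 0.872], [0.0, 0.0, 0.0, 1.0]]
side 500.33759806048704 -0.10439806585517485 [[0.999, -0.033, 0.031, 0.517], [-0.045, -0.755, 0.654, -0.791], [0.001, -0.655, -0.756, 1.009], [0.0, 0.0, 0.0, 1.0]]
wrist 306.2540419487249 -0.04577685625584541 [[0.451, 0.843, 0.291, 0.173], [0.892, -0.426, -0.151, 0.529], [-0.003, 0.328, -0.945, 0.373], [0.0, 0.0, 0.0, 1.0]]
{'time_s': 0.15, 'qpos': array([ 8.99231879e-01,  2.59211263e-01,  1.53581452e+00, -1.61392839e-05,
        1.34802260e+00, -2.02814871e-01]), 'joint_velocities': array([ 0.00101141, -0.00244324, -0.00345321, -0.00024049, -0.00137196,
       -0.00149985]), 'effort': array([ 2.44614188e-03, -4.46385849e+01, -2.90820962e+01, -4.39422665e-04,
        8.11467238e-03, -3.10649136e-05]), 'position': array([0.24823152, 0.49038418, 0.25565335]), 'orientation': array([ 0.36652247,  1.53997266, -0.36862039]), 'contact_force': array([-0.83252691,  0.71142682,  0.48734227]), 'torque': array([-0.00646539, -0.01943443,  0.02844803]), 'opening': 0.08503395684629783}
```

View pics/scene0.png

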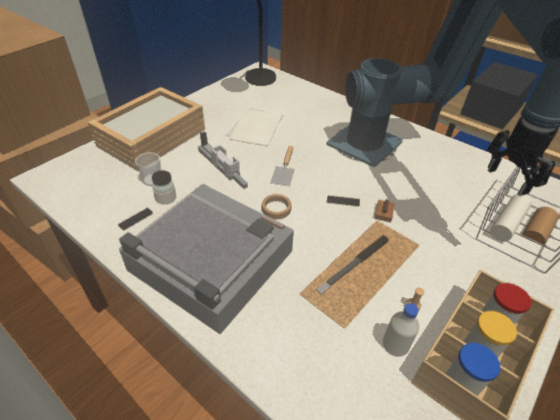

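View pics/side0.png

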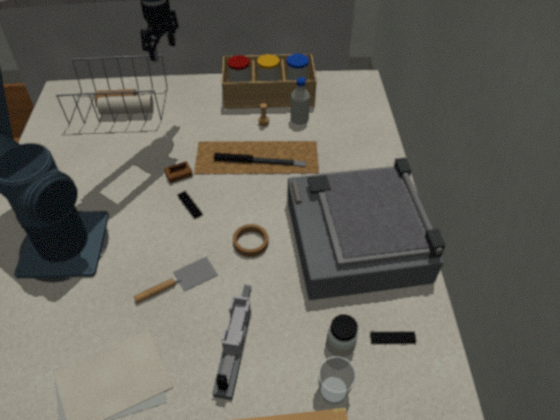

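Bed's apron faces the robot (lug near side px (318,183), fulcrum (297,190)); bar on mat (255,160), magazine lower-middle (235,340). I build a top-down orthographic view from the depth.

```bash
cat > top.py <<'E'
from h import *
def topview(fs,x0,x1,y0,y1,res):
    # image: right = -y (world), up = x
    H,W=int((x1-x0)/res),int((y1-y0)/res)
    img=np.zeros((H,W,3),np.uint8); zm=np.full((H,W),-1.)
    for f in fs:
        C=cloud(f); P=C.reshape(-1,3); col=f['image'].reshape(-1,3)
        m=np.isfinite(P).all(1); P=P[m]; col=col[m]
        r=((x1-P[:,0])/res).astype(int); c=((y1-P[:,1])/res).astype(int)
        k=(r>=0)&(r<H)&(c>=0)&(c<W)&(P[:,2]<0.2); r,c,P,col=r[k],c[k],P[k],col[k]
        for i in np.argsort(P[:,2]):
            for dr in (0,1):
                for dc in (0,1):
                    a,b=min(r[i]+dr,H-1),min(c[i]+dc,W-1)
                    if P[i,2]>=zm[a,b]-0.002: zm[a,b]=P[i,2]; img[a,b]=col[i]
    return img,zm
E
python3 - <<'E'
from top import *
fs=[dict(np.load('f_%s.npz'%n)) for n in ['scene','side']]
for f,n in zip(fs,['scene','side']):
    im,zm=topview([f],0.15,0.9,-0.5,0.5,0.00167)
    np.save('zm_%s.npy'%n,zm)
    if n=='side':
        cv2.imwrite('pics/top_side.png',cv2.cvtColor(im,cv2.COLOR_RGB2BGR))
    else: cv2.imwrite('pics/top_scene.png',cv2.cvtColor(im,cv2.COLOR_RGB2BGR))
# apron/bed top points
for f,n in zip(fs,['scene','side']):
    C=cloud(f).reshape(-1,3); C=C[np.isfinite(C).all(1)]
    b=C[(C[:,2]>0.082)&(C[:,2]<0.13)&(C[:,0]>0.4)&(C[:,0]<0.95)&(C[:,1]>-0.4)&(C[:,1]<0.25)]
    h,e=np.histogram(b[:,2],bins=np.arange(0.08,0.132,0.003)); print(n,h)
    fel=b[(b[:,2]>0.112)&(b[:,2]<0.118)]
    print(cv2.minAreaRect(fel[:,:2].astype(np.float32)))
    base=b[(b[:,2]>0.086)&(b[:,2]<0.094)]
    print(cv2.minAreaRect(base[:,:2].astype(np.float32)), cv2.minAreaRect(b[:,:2].astype(np.float32)))
    w=C[(C[:,2]<0.01)&(C[:,0]>0.2)&(C[:,0]<0.8)]; print('bench z',np.median(w[:,2]))
E
```

```text
scene [  45  180  848 1845  340   84  115  104   71  131  984 4548 1628  285
  154  274  141]
((0.7744413018226624, -0.011969178915023804), (0.26409316062927246, 0.2917014956474304), 6.014934062957764)
((0.7599470615386963, -0.11927682161331177), (0.3215247392654419, 0.5355731844902039), 3.45806622505188) ((0.7597901821136475, -0.12285298109054565), (0.3225938081741333, 0.5441122651100159), 3.241018772125244)
bench z 0.0005050745913511845
side [  70  449 2105 1780  191   76  142  118  124  492 2467 4174 1053  223
  170  201   72]
((0.7797083854675293, -0.02368667721748352), (0.2623071074485779, 0.2946241497993469), 8.0266695022583)
((0.7613512277603149, -0.1266188621520996), (0.32056963443756104, 0.5251157283782959), 3.613091230392456) ((0.7614231109619141, -0.12848949432373047), (0.32068511843681335, 0.5292589664459229), 3.594655752182007)
bench z -0.0009448991531674222
```

View pics/top_side.png

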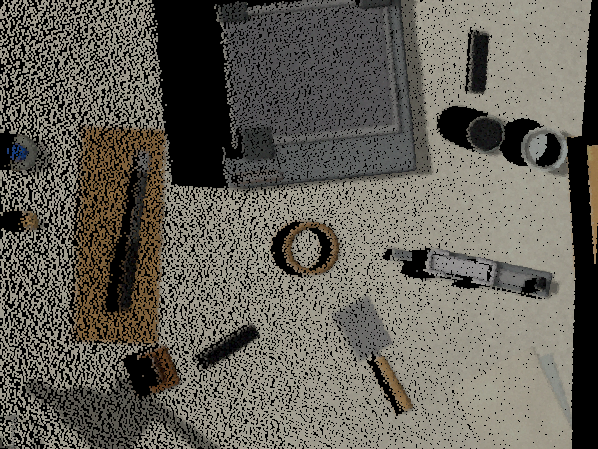

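The top view (1.67 mm/px, up = +x, right = −y) shows: bar from (118,308) to tip (145,155) on the mat, bed apron front edge along r≈187→172, magazine from handle (545,285) to tongue (385,252). Next I measure these precisely.

```bash
cat >> h.py <<'E'
def pose():
    o=get_obs(); return np.array(o['position']),R.from_rotvec(o['orientation']).as_matrix(),o
def plan(p,yyaw):
    """rows to TCP p with tool y axis at world yaw yyaw (mod pi)"""
    P,M,o=pose(); d=M.T@(np.array(p)-P)*100
    y=np.degrees(np.arctan2(M[1,1],M[0,1])); t=-(np.degrees(yyaw)-y)
    t=(t+90)%180-90
    return 'shift cm',d.round(2),'turn deg %.1f (or %.1f)'%(t,t-np.sign(t)*180),'q6 %.2f'%o['qpos'][5]
def line(P):
    vx,vy,x0,y0=cv2.fitLine(P.astype(np.float32),cv2.DIST_HUBER,0,.001,.001).ravel(); return np.array([vx,vy]),np.array([x0,y0])
E
python3 - <<'E'
from h import *
print(ctrl.tips_ahead,[a for a in dir(ctrl) if a[0]!='_'])
P,M,o=pose(); print('tool axes\n',M.round(3))
for n in ['scene','side']:
    f=dict(np.load('f_%s.npz'%n)); C=cloud(f); hsv=cv2.cvtColor(f['image'],cv2.COLOR_RGB2HSV); V=hsv[...,2]
    # bar
    m=(V<75)&(C[...,2]>0.006)&(C[...,2]<0.04)&(C[...,0]>0.36)&(C[...,0]<0.68)&(C[...,1]>0.22)&(C[...,1]<0.34)
    m=cv2.morphologyEx(m.astype(np.uint8),cv2.MORPH_OPEN,np.ones((2,2)))
    Q=C[m>0][:,:2]; print(n,'bar',cv2.minAreaRect(Q.astype(np.float32)),len(Q)); d,c=line(Q); s=(Q-c)@d; print('  line',d,c,c+d*s.min(),c+d*s.max(), 'z',np.median(C[m>0][:,2]))
    # mat
    m=(hsv[...,0]>5)&(hsv[...,0]<22)&(hsv[...,1]>90)&(abs(C[...,2])<0.012)&(C[...,0]>0.3)&(C[...,0]<0.75)&(C[...,1]>0.2)&(C[...,1]<0.42)
    Q=C[m][:,:2]; print('  mat',cv2.minAreaRect(Q.astype(np.float32)))
    # bed front edge
    m=(C[...,2]>0.082)&(C[...,2]<0.096)&(C[...,1]>-0.19)&(C[...,1]<0.18)&(C[...,0]>0.5)&(C[...,0]<0.7)
    Q=C[m][:,:2]
    fr=[]
    for y in np.arange(-0.15,0.11,0.01):
        k=Q[(Q[:,1]>=y)&(Q[:,1]<y+0.01)]
        if len(k)>4: fr.append([np.percentile(k[:,0],3),y+.005])
    d,c=line(np.array(fr)); print('  bed front edge dir',d,'pt',c,'y ext',np.percentile(Q[:,1],[1,99]))
    # plate front: z>0.1
    m=(C[...,2]>0.106)&(C[...,2]<0.12)&(C[...,1]>-0.19)&(C[...,1]<0.2)&(C[...,0]>0.5)&(C[...,0]<0.9)
    Q=C[m][:,:2]; fr=[]
    for y in np.arange(-0.13,0.04,0.01):
        k=Q[(Q[:,1]>=y)&(Q[:,1]<y+0.01)]
        if len(k)>4: fr.append([np.percentile(k[:,0],1),y+.005])
    d,c=line(np.array(fr)); print('  plate front edge dir',d,'pt',c,'y ext by x', [np.percentile(Q[abs(Q[:,0]-x)<.02][:,1],[1,99]).round(3).tolist() for x in (.7,.75,.8)])
    # magazine
    m=(C[...,2]>0.014)&(C[...,2]<0.09)&(C[...,1]>-0.44)&(C[...,1]<-0.13)&(C[...,0]>0.38)&(C[...,0]<0.52)
    Q=C[m]; print('  mag',cv2.minAreaRect(Q[:,:2].astype(np.float32)),np.histogram(Q[:,2],np.arange(.014,.09,.005))[0])
    k=Q[Q[:,2]>.055]; hd=k[k[:,1]<-.35]; print('   handle',hd.mean(0), cv2.minAreaRect(k[k[:,1]>-.35][:,:2].astype(np.float32)))
E
```

```text
0.025 ['PlanningError', 'tips_ahead']
tool axes
 [[-0.001  0.452  0.892]
 [-0.001  0.892 -0.452]
 [-1.    -0.001 -0.   ]]
scene bar ((0.40050122141838074, 0.29885047674179077), (0.01190568134188652, 0.04669610783457756), 83.72460174560547) 34
  line [ 0.9962535  -0.08648093] [0.39780828 0.30345315] [0.37770768 0.305198  ] [0.42425344 0.30115754] z 0.0165959636848923
  mat ((0.49659278988838196, 0.3005882501602173), (0.14344455301761627, 0.3788478672504425), 88.58973693847656)
  bed front edge dir [ 0.04531472 -0.9989728 ] pt [ 0.6074193 -0.042    ] y ext [-0.18345993  0.13411883]
  plate front edge dir [ 0.09773739 -0.99521226] pt [ 0.6698132 -0.045    ] y ext by x [[-0.16, 0.117], [-0.154, 0.122], [-0.149, 0.127]]
  mag ((0.447823703289032, -0.2838001251220703), (0.26865726709365845, 0.04561294987797737), 78.18042755126953) [ 98 141  49  63  43  66 109  61  49  63  68   5  19   1   0]
   handle [ 0.42555061 -0.39760929  0.06939711] ((0.4520123302936554, -0.26909276843070984), (0.12047382444143295, 0.043960459530353546), 76.86678314208984)
side bar ((0.5015772581100464, 0.27851805090904236), (0.014470793306827545, 0.232743501663208), 80.4316177368164) 475
  line [0. 0.] [0. 0.] [nan nan] [nan nan] z nan
  mat ((0.4937715232372284, 0.2961598038673401), (0.15860554575920105, 0.38651856780052185), 89.96161651611328)
  bed front edge dir [ 0.10284857 -0.99469703] pt [ 0.6023176 -0.036    ] y ext [-0.18775666  0.12140524]
  plate front edge dir [ 0.10295541 -0.99468595] pt [ 0.66869754 -0.045     ] y ext by x [[-0.164, 0.112], [-0.158, 0.117], [-0.154, 0.122]]
  mag ((0.451221764087677, -0.28519314527511597), (0.26837989687919617, 0.04278365522623062), 77.9399642944336) [363 311 195 148  95 288 250  82  68 207  69  40  37   0   0]
   handle [ 0.42700944 -0.40329711  0.07061569] ((0.4547957479953766, -0.2688252925872803), (0.11822690069675446, 0.04223797097802162), 78.45320892333984)
```

```bash
python3 -c "
from h import *
print(plan([.44,.289,.20],np.radians(80.4)))"
```

```text
('shift cm', array([ 5.57, -9.29, 26.21]), 'turn deg -17.3 (or 162.7)', 'q6 -0.20')
```

Request:
{"method": "step_arm", "body": {
  "steps": [
    [[0, -1.5, 4.4, -6, 8], [0, -3, 9, -12, 7], [0, -4.5, 13.5, -17.3, 5], [0, -6, 18, -17.3, 5], [1.5, -8, 22, -17.3, 5], [4, -9.3, 26.2, -17.3, 5], [5.6, -9.3, 26.2, -17.3, 5], [5.6, -9.3, 26.2, -17.3, 5], [5.6, -9.3, 26.2, -17.3, 5], [5.6, -9.3, 26.2, -17.3, 5]]
  ]
}}

```text
time_s: 1.15
position: [0.4401, 0.2902, 0.2013]
orientation: [0.131, 1.566, -0.129]
contact_force: [0.0, 0.0, -0.6]
opening: 0.0504
```

Run:
```python
from h import *
f=grab('wrist','w1'); np.savez('f_w1.npz',**f); P,M,o=pose(); print(P,o['qpos'].round(2),o['opening'],f['pose'].round(3).tolist())
print(M.round(3))
```

```text
[0.44013822 0.29037029 0.20149802] [ 0.37  0.26  1.67  0.    1.21 -1.03] 0.05010674420601979 [[0.164, 0.932, 0.324, 0.357], [0.986, -0.155, -0.055, 0.304], [-0.001, 0.329, -0.944, 0.319], [0.0, 0.0, 0.0, 1.0]]
[[ 0.002  0.164  0.986]
 [ 0.001  0.986 -0.164]
 [-1.     0.001  0.002]]
```

View pics/w1.png

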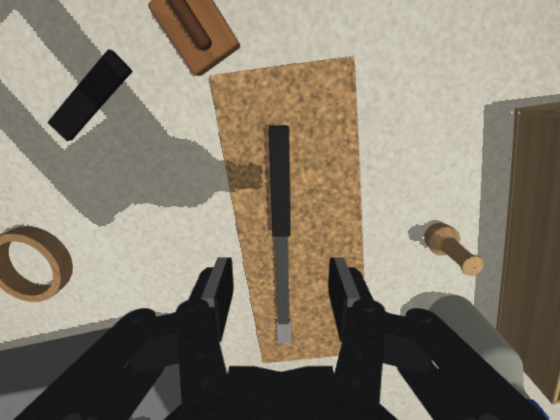

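Wrist view: handle (270–289, 125–236), shaft to (281,320), tip end (284,342), all on the mat. I measure the bar from this view.

Run:
```python
from h import *
f=dict(np.load('f_w1.npz')); 
for (u,v,z) in [(279,126,.021),(281.,236,.021),(284,342,.006),(275,342,.006),(291,342,.006)]: print(u,v,onplane(f,u,v,z).round(4))
# mat corners
for (u,v) in [(211,75),(353,57),(263,361)]: print('mat',onplane(f,u,v,.003).round(4))
V=f['image'].max(2); 
for v in (140,180,220): 
    c=np.where(V[v,255:300]<45)[0]+255; print(v,c.min(),c.max(),onplane(f,round((c.min()+c.max())/2),v,.021).round(4))
```

```text
279 126 [0.3792 0.299  0.021 ]
281.0 236 [0.4918 0.2823 0.021 ]
284 342 [0.6475 0.2604 0.006 ]
275 342 [0.6456 0.249  0.006 ]
291 342 [0.649  0.2694 0.006 ]
mat [0.3225 0.2424 0.003 ]
mat [0.3289 0.3782 0.003 ]
mat [0.6779 0.227  0.003 ]
140 270 287 [0.3919 0.2959 0.021 ]
180 271 288 [0.4311 0.2913 0.021 ]
220 272 288 [0.4735 0.2843 0.021 ]
```

```bash
python3 -c "
from h import *
print(plan([.451,.2887,.033],np.radians(81.8)))"
```

```text
('shift cm', array([16.85, -0.  ,  1.07]), 'turn deg -1.3 (or 178.7)', 'q6 -1.03')
```

Request:
{"method": "step_arm", "body": {
  "steps": [
    [[4, 0, 0.5, -1.3, 5], [8, 0, 1.07, -1.3, 5], [12, 0, 1.07, -1.3, 5], [14.5, 0, 1.07, -1.3, 5], [16, 0, 1.07, -1.3, 5], [16.8, 0, 1.07, -1.3, 5], [16.8, 0, 1.07, -1.3, 5], [16.8, 0, 1.07, -1.3, 5], [16.8, 0, 1.07, -1.3, 0], [16.8, 0, 1.07, -1.3, 0], [16.8, 0, 1.07, -1.3, 0], [16.8, 0, 1.07, -1.3, 0], [16.8, 0, 1.07, -1.3, 0], [16.8, 0, 1.07, -1.3, 0], [16.8, 0, 1.07, -1.3, 0]]
  ]
}}

```text
time_s: 2.7
position: [0.4515, 0.288, 0.0336]
orientation: [0.114, 1.566, -0.112]
contact_force: [-1.6, 1.3, 6.0]
opening: 0.0183
```

Request:
{"method": "step_arm", "body": {
  "steps": [
    [[-2, 0, 0, 0, 0], [-5, 0, 0, 0, 0], [-9, 0, 0, 0, 0], [-13, 0, 0, 0, 0], [-15, 0, 0, 0, 0], [-15, 0, 0, 0, 0], [-15, 0, 0, 0, 0], [-15, 0, 0, 0, 0]]
  ]
}}

```text
time_s: 3.5
position: [0.4493, 0.287, 0.1801]
orientation: [0.112, 1.572, -0.115]
contact_force: [0.2, -0.1, -4.2]
opening: 0.0188
```

```bash
cat >> h.py <<'E'
def barpitch(f):
    # bar in wrist view: dark pixels near image column of the bar, z profile from depth along tool z
    P,M,o=pose(); C=cloud(f); L=(C-P)@M   # tool coords
    m=(abs(L[...,1])<0.006)&(abs(L[...,0])<0.08)&(L[...,2]>-0.09)&(L[...,2]<0.22)
    for s in np.arange(-0.08,0.2,0.02):
        k=m&(L[...,2]>s)&(L[...,2]<s+.02)
        if k.sum()>5: print('s %.2f drop below TCP %.1f mm n=%d y=%.1f'%(s+.01,np.median(L[...,0][k])*1000,k.sum(),np.median(L[...,1][k])*1000))
E
python3 - <<'E'
from h import *
f=grab('wrist','w2'); np.savez('f_w2.npz',**f); P,M,o=pose(); print(P,o['opening'],o['contact_force'])
barpitch(f)
E
```

```text
[0.44933537 0.28698726 0.18002486] 0.018348332732396846 [ 0.48820357 -0.14089685 -4.86392902]
s -0.07 drop below TCP 12.7 mm n=964 y=0.1
s -0.05 drop below TCP 12.5 mm n=1218 y=0.2
s -0.03 drop below TCP 12.6 mm n=1043 y=-0.3
s -0.01 drop below TCP -55.2 mm n=3161 y=-0.1
s 0.01 drop below TCP 12.9 mm n=787 y=-0.3
s 0.03 drop below TCP 13.0 mm n=673 y=0.3
s 0.05 drop below TCP 19.0 mm n=393 y=-0.3
s 0.07 drop below TCP 19.3 mm n=125 y=0.3
```

View pics/w2.png

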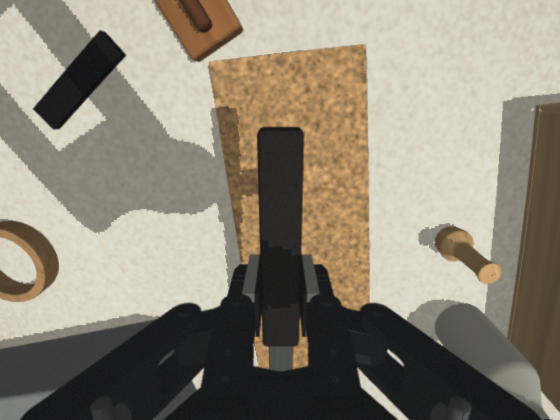

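Bar held well (handle top 12.7 mm below TCP, almost level). The tip (6 mm) just equals the gap fulcrum-top to lug underside, so I'll want a slight tip-down pitch in the grip. First I refine the bed pose using the lug, fulcrum and base edges.

Run:
```python
from h import *
th=0.101; O=np.array([.667,-.027]); B=np.array([[np.cos(th),-np.sin(th)],[np.sin(th),np.cos(th)]])
for n in ['scene','side']:
    f=dict(np.load('f_%s.npz'%n)); C=cloud(f); L=(C[...,:2]-O)@B; Z=C[...,2]
    def st(name,m):
        print(n,name,m.sum(), 'x',(np.percentile(L[...,0][m],[2,50,98])*1000).round(1),'y',(np.percentile(L[...,1][m],[2,50,98])*1000).round(1),'z',(np.percentile(Z[m],[5,50,95])*1000).round(1))
    near=(L[...,0]>-.1)&(L[...,0]<.05)&(L[...,1]>.05)&(L[...,1]<.17)
    st('lugtop',near&(Z>.118)&(Z<.135)&(L[...,0]<.03))
    st('fulcrum',near&(Z>.097)&(Z<.106)&(L[...,0]<-.03))
    st('apronL',near&(Z>.084)&(Z<.096)&(L[...,0]<-.03))
    st('apronR',(L[...,0]>-.09)&(L[...,0]<-.005)&(L[...,1]>-.2)&(L[...,1]<.03)&(Z>.084)&(Z<.096))
    # base edges all z~.09 around left / right sides
    for a,b in ((.05,.1),(.1,.15),(.15,.2)):
        m=(L[...,0]>a)&(L[...,0]<b)&(abs(L[...,1])<.2)&(Z>.08)&(Z<.097)
        if m.sum()>20: st('side base',m)
    # plate edge at z .1-.12, per y
    for y in (-.1,-.05,0,.04):
        m=(abs(L[...,1]-y)<.01)&(Z>.104)&(Z<.125)&(abs(L[...,0])<.03)
        if m.sum()>5: print('  plate edge y',y,(np.percentile(L[...,0][m],[1,5])*1000).round(1))
f=dict(np.load('f_w2.npz')); P=np.array([.44934,.28699,.18002])
M=R.from_rotvec([.112,1.572,-.115]).as_matrix(); L=(cloud(f)-P)@M
m=(abs(L[...,1])<.012)&(abs(L[...,0]-.013)<.006); print('handle s',(np.percentile(L[...,2][m],[.2,99.8])*1000).round(1),'y',np.percentile(L[...,1][m&(L[...,2]<-.03)],[1,99]))
im=dict(np.load('f_side.npz'))['image'][150:300,275:455]; cv2.imwrite('pics/bedcrop.png',cv2.cvtColor(cv2.resize(im,None,fx=4,fy=4,interpolation=cv2.INTER_CUBIC),cv2.COLOR_RGB2BGR))
```

```text
scene lugtop 276 x [-21.7   3.6  27.1] y [ 76.7 101.  125.1] z [118.3 120.  122.5]
scene fulcrum 97 x [-60.1 -51.5 -45.8] y [ 66.7  98.8 134.6] z [ 97.4 100.7 103.5]
scene apronL 234 x [-65.  -46.5 -30.8] y [ 51.1 134.1 159.5] z [86.3 90.2 95.1]
scene apronR 765 x [-65.8 -42.4 -19.5] y [-153.3  -59.8   26.1] z [87.5 89.8 92.3]
scene side base 191 x [51.5 75.5 99. ] y [136.8 150.3 160.6] z [83.  89.3 92.1]
scene side base 210 x [101.6 125.7 149.1] y [136.6 149.9 160.6] z [83.2 89.5 92.2]
scene side base 234 x [150.7 175.3 199. ] y [136.5 150.2 160.4] z [83.3 89.9 92.2]
  plate edge y -0.1 [-2.7  0. ]
  plate edge y -0.05 [-1.4 -1.1]
  plate edge y 0 [-1.3 -0.1]
  plate edge y 0.04 [-3.6 -0.2]
side lugtop 196 x [-21.4   3.5  26.9] y [ 72.8  99.6 122.6] z [118.1 119.4 121.9]
side fulcrum 98 x [-59.8 -53.5 -46.9] y [ 63.7  96.  131.4] z [ 97.3  99.4 102.7]
side apronL 344 x [-66.6 -44.8 -30.6] y [ 51.8  99.9 154.8] z [85.5 88.5 93.3]
side apronR 1778 x [-65.5 -36.1  -6.1] y [-158.1  -73.4   25.2] z [85.6 88.6 91.5]
side side base 259 x [51.3 75.6 98.8] y [-160.5 -150.4 -134.5] z [82.7 89.2 92.7]
side side base 253 x [100.8 124.3 148.9] y [-160.8 -149.6 -134.2] z [83.8 89.2 92.2]
side side base 254 x [151.4 175.6 198.7] y [-160.9 -149.7 -134.6] z [82.7 89.2 93. ]
  plate edge y -0.1 [-1.7 -1. ]
  plate edge y -0.05 [-1.9 -1.2]
  plate edge y 0 [-1.3 -0.4]
  plate edge y 0.04 [-1.9 -1.1]
handle s [-72.9  62.2] y [-0.00993746  0.00955834]
```

View pics/bedcrop.png

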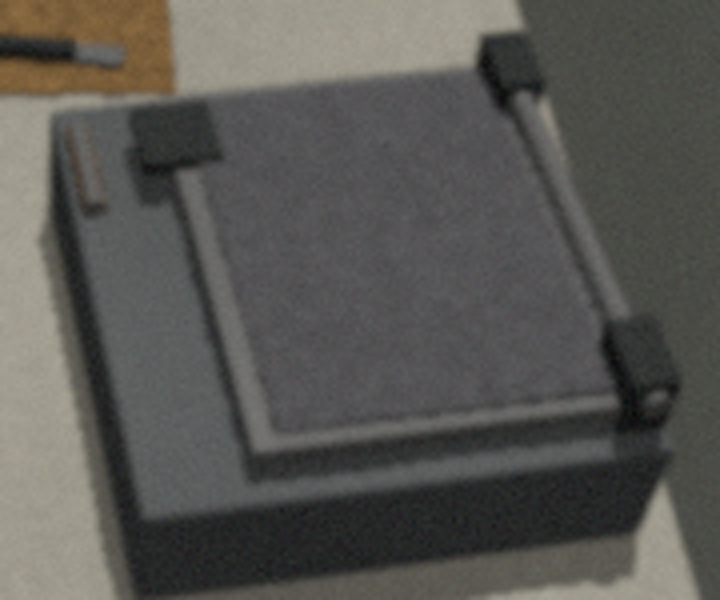

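Bed pose consistent (origin (0.667, −0.027), yaw 0.101). I'll pitch the bar tip-down by pressing its rear end on the apron's front edge with the bar reversed.

```bash
cat >> h.py <<'E'
th=0.101; BO=np.array([.667,-.027]); BR=np.array([[np.cos(th),-np.sin(th)],[np.sin(th),np.cos(th)]])
def bed(x,y,z): return np.r_[BO+BR@np.array([x,y]),z]
mth=np.radians(78); MO=np.array([.4535,-.269]); MR=np.array([[np.cos(mth),-np.sin(mth)],[np.sin(mth),np.cos(mth)]])
def mag(x,y,z): return np.r_[MO+MR@np.array([x,y]),z]
E
python3 -c "
from h import *
print(plan(bed(-.108,0,.135),np.radians(-84.2)))"
```

```text
('shift cm', array([  4.51, -30.56,  15.6 ]), 'turn deg -14.1 (or 165.9)', 'q6 -1.07')
```

Request:
{"method": "step_arm", "body": {
  "steps": [
    [[0, -1.5, 1, 8.5, 0], [0, -3, 2, 17, 0], [0, -4.5, 3, 25.5, 0], [0, -6, 4, 34, 0], [0, -7.5, 5, 42.5, 0], [0, -9, 6, 51, 0], [0, -10.5, 7, 59.5, 0], [0, -12, 8, 68, 0], [0, -14, 9, 76.5, 0], [0, -16, 10, 85, 0], [0, -18, 11, 93.5, 0], [0, -20, 12, 102, 0], [0, -22, 13, 110, 0], [0, -24, 14, 118, 0], [0, -26, 15, 126, 0], [0, -28, 15.6, 134, 0], [0, -30, 15.6, 142, 0], [0, -30.56, 15.6, 150, 0], [0, -30.56, 15.6, 158, 0], [0, -30.56, 15.6, 166, 0]]
  ]
}}

```text
time_s: 5.55
position: [0.5604, -0.0376, 0.1803]
orientation: [2.171, 0.103, -2.177]
contact_force: [-0.2, -0.1, -5.1]
opening: 0.0183
```

```bash
python3 -c "
from h import *
print(plan(bed(-.108,0,.126),np.radians(-84.2)));P,M,o=pose();print(P,o['contact_force'],o['opening'])"
```

```text
('shift cm', array([5.43, 0.03, 0.07]), 'turn deg -0.4 (or 179.6)', 'q6 1.21')
[ 0.56044235 -0.03761609  0.18030998] [-0.22205064 -0.10438828 -5.06144172] 0.018276560774421965
```

Request:
{"method": "step_arm", "body": {
  "steps": [
    [[2, 0, 0, 0, 0], [4, 0, 0, 0, 0], [5.2, 0, 0, 0, 0], [5.6, 0, 0, 0, 0], [5.8, 0, 0, 0, 0], [5.95, 0, 0, 0, 0], [6.05, 0, 0, 0, 0], [6.15, 0, 0, 0, 0], [6.25, 0, 0, 0, 0], [6.3, 0, 0, 0, 0], [6.3, 0, 0, 0, 0], [6.3, 0, 0, 0, 0]]
  ]
}}

```text
time_s: 6.75
position: [0.5615, -0.0374, 0.12]
orientation: [2.171, 0.108, -2.169]
contact_force: [-2.4, 0.8, 1.1]
opening: 0.0181
```

```bash
python3 -c "
from h import *
P,M,o=pose();print(P,o['contact_force'],o['torque'],o['opening']); barpitch(grab('wrist'))"
```

```text
[ 0.56145381 -0.03738069  0.11996895] [-2.4021983   0.77122294  1.06463941] [0.07769681 0.065728   0.03035775] 0.018117371382346228
s -0.07 drop below TCP 12.3 mm n=1388 y=0.1
s -0.05 drop below TCP 12.1 mm n=1204 y=0.1
s -0.03 drop below TCP 12.4 mm n=1039 y=0.1
s -0.01 drop below TCP -55.3 mm n=3153 y=0.1
s 0.01 drop below TCP 13.0 mm n=787 y=0.1
s 0.03 drop below TCP 13.3 mm n=651 y=0.1
s 0.05 drop below TCP 19.7 mm n=387 y=0.2
s 0.07 drop below TCP 20.0 mm n=131 y=0.2
```

Request:
{"method": "step_arm", "body": {
  "steps": [
    [[0.2, 0, 0, 0, 0], [0.4, 0, 0, 0, 0], [0.6, 0, 0, 0, 0], [0.6, 0, 0, 0, 0], [0.6, 0, 0, 0, 0], [0.6, 0, 0, 0, 0]]
  ]
}}

```text
time_s: 7.4
position: [0.5607, -0.0373, 0.114]
orientation: [2.169, 0.109, -2.17]
contact_force: [-6.3, -0.4, 6.4]
opening: 0.0178
```

```bash
python3 -c "
from h import *
P,M,o=pose();print(P,o['contact_force'],o['torque'],o['opening']); barpitch(grab('wrist'))"
```

```text
[ 0.56073214 -0.03734274  0.11403176] [-6.32990899 -0.39159042  6.37162927] [0.05260639 0.48441805 0.07068922] 0.01778847826399176
s -0.07 drop below TCP 2.5 mm n=1613 y=0.1
s -0.05 drop below TCP 4.5 mm n=1283 y=0.1
s -0.03 drop below TCP 7.7 mm n=1025 y=0.1
s -0.01 drop below TCP -55.4 mm n=3103 y=0.1
s 0.01 drop below TCP 14.2 mm n=680 y=0.1
s 0.03 drop below TCP 17.4 mm n=546 y=0.1
s 0.05 drop below TCP 27.3 mm n=320 y=-0.2
s 0.07 drop below TCP 30.0 mm n=335 y=0.1
```

Bar now pitched about 8.6° tip-down in the grip. Now raise, turn back toward the lug.

```bash
python3 -c "
from h import *
print(plan(bed(-.234,.1,.19),np.radians(-84.2)))"
```

```text
('shift cm', array([-7.59, -9.95, 12.74]), 'turn deg -0.1 (or 179.9)', 'q6 1.21')
```

Request:
{"method": "step_arm", "body": {
  "steps": [
    [[-3, 0, 1, 0, 0], [-6, -1, 3, 0, 0], [-7.9, -2, 5, -8, 0], [-7.9, -3, 7, -16, 0], [-7.9, -4, 9, -24, 0], [-7.9, -5, 11, -32, 0], [-7.9, -6, 12, -40, 0], [-7.9, -7, 12.74, -48, 0], [-7.9, -8, 12.74, -56, 0], [-7.9, -9, 12.74, -64, 0], [-7.9, -9.95, 12.74, -72, 0], [-7.9, -9.95, 12.74, -80, 0], [-7.9, -9.95, 12.74, -88, 0], [-7.9, -9.95, 12.74, -96, 0], [-7.9, -9.95, 12.74, -104, 0], [-7.9, -9.95, 12.74, -112, 0], [-7.9, -9.95, 12.74, -120, 0], [-7.9, -9.95, 12.74, -128, 0], [-7.9, -9.95, 12.74, -136, 0], [-7.9, -9.95, 12.74, -144, 0]]
  ]
}}

```text
time_s: 9.45
position: [0.4241, 0.0491, 0.1918]
orientation: [0.41, 1.533, -0.41]
contact_force: [-0.3, 0.6, -3.8]
opening: 0.018
```

Request:
{"method": "step_arm", "body": {
  "steps": [
    [[0, 0, 0, -8, 0], [0, 0, 0, -16, 0], [0, 0, 0, -24, 0], [0, 0, 0, -32, 0], [0, 0, 0, -36, 0], [0, 0, 0, -36, 0], [0, 0, 0, -36, 0], [0, 0, 0, -36, 0]]
  ]
}}

```text
time_s: 10.25
position: [0.4244, 0.049, 0.1921]
orientation: [-0.077, 1.57, 0.078]
contact_force: [0.3, -0.5, -4.4]
opening: 0.0179
```

```bash
python3 -c "
from h import *
P,M,o=pose();print(P,o['contact_force'],o['opening'],o['qpos'].round(2)); barpitch(grab('wrist'))
print(plan(bed(-.223,.1,.168),np.radians(95.8)))
print('local bed',BR.T@(P[:2]-BO))
"
```

```text
[0.42440093 0.04898413 0.19212316] [ 0.34670073 -0.51273853 -4.43427173] 0.01793116654923716 [-0.15  0.1   1.91 -0.    1.14 -1.82]
s -0.07 drop below TCP 3.3 mm n=1259 y=0.1
s -0.05 drop below TCP 5.4 mm n=1285 y=0.1
s -0.03 drop below TCP 8.3 mm n=1036 y=0.1
s -0.01 drop below TCP -55.2 mm n=3113 y=0.1
s 0.01 drop below TCP 14.0 mm n=707 y=0.2
s 0.03 drop below TCP 17.0 mm n=562 y=-0.1
s 0.05 drop below TCP 26.4 mm n=323 y=0.2
s 0.07 drop below TCP 28.6 mm n=330 y=0.3
('shift cm', array([ 2.42, -0.01,  1.07]), 'turn deg -0.1 (or 179.9)', 'q6 -1.82')
local bed [-0.23370139  0.10005777]
```

Request:
{"method": "step_arm", "body": {
  "steps": [
    [[1, 0, 0.5, 0, 0], [2, 0, 1.07, 0, 0], [2.8, 0, 1.07, 0, 0], [3.3, 0, 1.07, 0, 0], [3.35, 0, 1.07, 0, 0], [3.35, 0, 1.07, 0, 0], [3.4, 0, 1.4, 0, 0], [3.45, 0, 1.8, 0, 0], [3.5, 0, 2.2, 0, 0], [3.55, 0, 2.6, 0, 0], [3.6, 0, 3.0, 0, 0], [3.6, 0, 3.4, 0, 0], [3.6, 0, 3.4, 0, 0], [3.6, 0, 3.4, 0, 0]]
  ]
}}

```text
time_s: 11.7
position: [0.4583, 0.0524, 0.1562]
orientation: [-0.079, 1.57, 0.079]
contact_force: [0.3, -0.1, -4.8]
opening: 0.0181
```

```bash
python3 -c "
from h import *
P,M,o=pose();print(P,o['contact_force'],o['torque'],o['opening']); print('local bed',BR.T@(P[:2]-BO))
f=grab('side'); im=f['image'][140:290,255:435]; cv2.imwrite('pics/ins.png',cv2.cvtColor(cv2.resize(im,None,fx=4,fy=4,interpolation=cv2.INTER_CUBIC),cv2.COLOR_RGB2BGR))
"
```

```text
[0.45830866 0.05239353 0.15620899] [ 0.30294482 -0.10519764 -4.75000658] [0.05182245 0.11089021 0.03826729] 0.018142228230541717
local bed [-0.1996227   0.10003094]
```

View pics/ins.png

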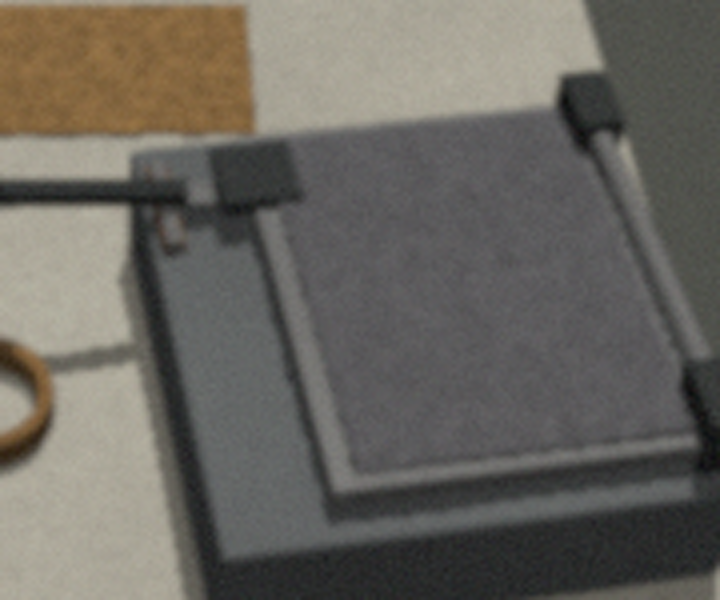

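The side crop shows the bar over the fulcrum with its tip under the lug (px ~(215,200)). Now lever down.

Request:
{"method": "step_arm", "body": {
  "steps": [
    [[0.5, 0, -0.05, 0, 0], [1, 0, -0.1, 0, 0], [1.5, 0, -0.2, 0, 0], [2, 0, -0.25, 0, 0], [2.5, 0, -0.25, 0, 0], [3, 0, -0.2, 0, 0], [3.5, 0, -0.2, 0, 0], [4, 0, -0.15, 0, 0], [4.5, 0, -0.1, 0, 0], [5, 0, -0.05, 0, 0], [5.4, 0, 0, 0, 0], [5.8, 0, 0, 0, 0], [6.2, 0, 0.05, 0, 0], [6.6, 0, 0.1, 0, 0], [6.6, 0, 0.1, 0, 0], [6.6, 0, 0.1, 0, 0], [6.6, 0, 0.1, 0, 0]]
  ]
}}

```text
time_s: 13.45
position: [0.4561, 0.0525, 0.0897]
orientation: [-0.079, 1.576, 0.079]
contact_force: [-9.2, -0.2, 7.7]
opening: 0.0183
```

```bash
cat >> h.py <<'E'
def platez(n='side'):
    f=grab(n); C=cloud(f); L=(C[...,:2]-BO)@BR; Z=C[...,2]
    out=[]
    for x in (.03,.08,.13):
        m=(abs(L[...,0]-x)<.012)&(L[...,1]<.05)&(L[...,1]>-.11)&(Z>.1)&(Z<.17)
        out.append(float(np.median(Z[m])*1000))
    s=np.polyfit([.03,.08,.13],out,1); e=np.polyval(s,0); print('felt z at x=.03,.08,.13',np.round(out,1),'edge felt %.1f -> plate origin ~%.1f'%(e,e-10)); return f
E
python3 -c "
from h import *
P,M,o=pose();print(P,o['contact_force'],o['torque'],o['opening']); print('local bed',BR.T@(P[:2]-BO))
platez()
barpitch(grab('wrist'))
"
```

```text
[0.45610483 0.05254702 0.08971738] [-9.23999882 -0.165802    7.66699929] [-0.16729514  1.00596352  0.00444899] 0.01827154643850888
local bed [-0.20179982  0.10040585]
felt z at x=.03,.08,.13 [124.4 121.6 119.2] edge felt 125.9 -> plate origin ~115.9
s -0.07 drop below TCP 30.8 mm n=447 y=0.1
s -0.05 drop below TCP 26.6 mm n=1077 y=0.1
s -0.03 drop below TCP 20.8 mm n=1063 y=0.1
s -0.01 drop below TCP -54.6 mm n=3277 y=0.1
s 0.01 drop below TCP 9.0 mm n=978 y=-0.1
s 0.03 drop below TCP 3.1 mm n=960 y=-0.0
s 0.05 drop below TCP 3.6 mm n=137 y=-0.3
```

Request:
{"method": "step_arm", "body": {
  "steps": [
    [[0.4, 0, 0.1, 0, 0], [0.8, 0, 0.2, 0, 0], [1.1, 0, 0.25, 0, 0], [1.1, 0, 0.25, 0, 0], [1.1, 0, 0.25, 0, 0], [1.1, 0, 0.25, 0, 0]]
  ]
}}

```text
time_s: 14.15
position: [0.4582, 0.0528, 0.0786]
orientation: [-0.079, 1.577, 0.079]
contact_force: [-10.3, -2.1, 8.2]
opening: 0.0182
```

```bash
python3 -c "
from h import *
P,M,o=pose();print(P,o['contact_force'],o['torque'],o['opening']); print('local bed',BR.T@(P[:2]-BO))
platez()
f=dict(np.load('f_side.npz'));viewer.grab_frame=lambda n:f; print('baseline'); platez()
"
```

```text
[0.45818246 0.052801   0.07856643] [-10.33986936  -2.13632704   8.1987415 ] [-0.19682431  1.03053035 -0.03030019] 0.01819057378084979
local bed [-0.19970716  0.10044905]
felt z at x=.03,.08,.13 [127.1 123.9 120.6] edge felt 129.0 -> plate origin ~119.0
baseline
felt z at x=.03,.08,.13 [113.7 113.7 113.9] edge felt 113.6 -> plate origin ~103.6
```

Plate origin now ≈120 mm (gap ≈21 mm). Withdraw the bar and return it to the mat.

Request:
{"method": "step_arm", "body": {
  "steps": [
    [[0.2, 0, -1, 0, 0], [0.5, 0, -2, 0, 0], [0.7, 0, -3, 0, 0], [0.8, 0, -4.5, 0, 0], [0.8, 0, -5, 0, 0], [-2, 0, -5, 0, 0], [-6, 0, -4, 0, 0], [-10, 0, -2, 0, 0], [-12, 0, -1, 0, 0], [-12, 0, -1, 0, 0], [-12, 0, -1, 0, 0]]
  ]
}}

```text
time_s: 15.3
position: [0.4504, 0.0518, 0.198]
orientation: [-0.079, 1.572, 0.079]
contact_force: [-0.7, -0.6, -4.9]
opening: 0.0181
```

```bash
python3 -c "
from h import *
P,M,o=pose();print(P,o['contact_force'],o['opening'])
platez(); barpitch(grab('wrist'))
print(plan([.468,.303,.2],np.radians(87.5)))
"
```

```text
[0.45043013 0.05183661 0.19797119] [-0.67134296 -0.61678303 -4.88409268] 0.018146879239929144
felt z at x=.03,.08,.13 [127.3 123.8 120.5] edge felt 129.3 -> plate origin ~119.3
s -0.07 drop below TCP 33.6 mm n=326 y=0.1
s -0.05 drop below TCP 29.0 mm n=1085 y=0.1
s -0.03 drop below TCP 22.2 mm n=1062 y=0.1
s -0.01 drop below TCP -54.8 mm n=3304 y=0.1
s 0.01 drop below TCP 8.1 mm n=1017 y=0.1
s 0.03 drop below TCP 1.2 mm n=1014 y=0.2
s 0.05 drop below TCP -2.0 mm n=58 y=-0.0
('shift cm', array([-0.3 , 24.79,  4.36]), 'turn deg 8.2 (or -171.8)', 'q6 -1.80')
```

Request:
{"method": "step_arm", "body": {
  "steps": [
    [[0, 3, 0.5, 2, 0], [0, 6.5, 1, 4, 0], [0, 10, 2, 6, 0], [0, 13.5, 3, 8.2, 0], [0, 17, 4, 8.2, 0], [0, 20.5, 4.36, 8.2, 0], [0, 23.5, 4.36, 8.2, 0], [0, 24.8, 4.36, 8.2, 0], [4, 24.8, 4.36, 8.2, 0], [8, 24.8, 4.36, 8.2, 0], [11.5, 24.8, 4.36, 8.2, 0], [13.5, 24.8, 4.36, 8.2, 0], [14.2, 24.8, 4.36, 8.2, 0], [14.8, 24.8, 4.36, 8.2, 0], [15.4, 24.8, 4.36, 8.2, 0], [16, 24.8, 4.36, 8.2, 0], [16.5, 24.8, 4.36, 8.2, 0], [16.5, 24.8, 4.36, 8.2, 0]]
  ]
}}

```text
time_s: 17.2
position: [0.4718, 0.3034, 0.0349]
orientation: [0.035, 1.568, -0.033]
contact_force: [3.1, -0.5, 2.0]
opening: 0.018
```

```bash
python3 -c "
from h import *
P,M,o=pose();print(P,o['contact_force'],o['opening'])
barpitch(grab('wrist'))
"
```

```text
[0.47181016 0.30335984 0.03487331] [ 3.13403032 -0.51968257  1.97477171] 0.017971568516870495
s -0.07 drop below TCP 14.5 mm n=1336 y=0.2
s -0.05 drop below TCP 13.4 mm n=1222 y=0.2
s -0.03 drop below TCP 12.5 mm n=1061 y=0.2
s -0.01 drop below TCP -54.9 mm n=3203 y=-0.1
s 0.01 drop below TCP 11.0 mm n=825 y=-0.2
s 0.03 drop below TCP 10.2 mm n=730 y=-0.2
s 0.05 drop below TCP 15.3 mm n=434 y=0.3
s 0.07 drop below TCP 15.4 mm n=15 y=-0.2
```

```bash
python3 -c "
from h import *
print(plan(mag(-.1,0,.22),np.radians(-12)))
"
```

```text
('shift cm', array([-18.59, -67.1 ,  -0.94]), 'turn deg -80.5 (or 99.5)', 'q6 -1.16')
```

Request:
{"method": "step_arm", "body": {
  "steps": [
    [[0, 0, 0, 0, 3], [0, 0, 0, 0, 5], [0, 0, 0, 0, 5], [-3, 0, 0, 0, 5], [-8, 0, 0, 0, 5], [-13, 0, 0, 0, 5], [-18.5, 0, 0, 0, 5], [-18.5, -4, 0, 8, 5], [-18.5, -8, 0, 16, 5], [-18.5, -12, 0, 24, 5], [-18.5, -16, 0, 32, 5], [-18.5, -20, 0, 40, 5], [-18.5, -24, 0, 48, 5], [-18.5, -28, 0, 56, 5], [-18.5, -32, 0, 64, 5], [-18.5, -36, 0, 72, 5], [-18.5, -40, 0, 80, 5], [-18.5, -44, -0.3, 88, 5], [-18.5, -48, -0.6, 96, 5], [-18.5, -52, -0.9, 99.5, 5]]
  ]
}}

```text
time_s: 19.25
position: [0.4385, -0.2176, 0.2193]
orientation: [1.365, 1.101, -1.365]
contact_force: [1.2, -0.1, -0.2]
opening: 0.0504
```

```bash
python3 -c "
from h import *
print(plan(mag(-.1,0,.22),np.radians(-12)))
f=grab('scene'); C=cloud(f); m=(f['image'].max(2)<75)&(C[...,2]>.008)&(C[...,2]<.04)&(C[...,0]>.33)&(C[...,0]<.7)&(C[...,1]>.22)&(C[...,1]<.38)
print('bar pts',C[m].mean(0),C[m].min(0),C[m].max(0))
"
```

```text
('shift cm', array([-0.08,  2.6 , 14.71]), 'turn deg -0.2 (or 179.8)', 'q6 -0.48')
bar pts [0.44572396 0.30974934 0.01948357] [0.41488818 0.3022925  0.01380947] [0.5140465  0.31239783 0.02225367]
```

Request:
{"method": "step_arm", "body": {
  "steps": [
    [[0, 1, 4, 0, 5], [0, 2, 8, 0, 5], [0, 2.6, 12, 0, 5], [0, 2.6, 14.7, 0, 5], [0, 2.6, 14.7, 0, 5], [0, 2.6, 14.7, 0, 5], [0, 2.6, 14.7, 0, 5]]
  ]
}}

```text
time_s: 20.0
position: [0.4342, -0.3641, 0.2191]
orientation: [1.361, 1.105, -1.361]
contact_force: [0.1, -0.4, 0.2]
opening: 0.0499
```

Run:
```python
from h import *
f=grab('wrist','w3'); np.savez('f_w3.npz',**f); P,M,o=pose(); print(P)
```

```text
[ 0.43428612 -0.36404626  0.21929245]
```

View pics/w3.png

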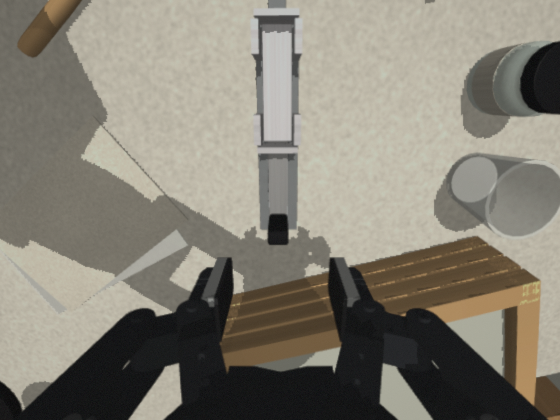

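Wrist view: slide handle at (278,228), stack in magazine (276,90), wooden frames beyond the handle — check their height and refine.

Run:
```python
from h import *
f=dict(np.load('f_w3.npz')); C=cloud(f)
V=f['image'].max(2)
def md(u,v,r=3): return np.nanmedian(C[v-r:v+r+1,u-r:u+r+1].reshape(-1,3),0).round(4)
print('handle top',md(278,222),md(278,232)); print('stack top',[md(278,v) for v in (50,90,130)])
print('frame',md(350,290),md(420,290),md(420,262), md(300,300))
m=(V<50)&(C[...,2]>.066)&(C[...,2]<.085); m[:, :240]=0; m[:,320:]=0; m[:200]=0; m[250:]=0
q=C[m]; print('handle',cv2.minAreaRect(q[:,:2].astype(np.float32)))
m=(C[...,2]>.058)&(C[...,2]<.070)&(C[...,1]>-.34); q=C[m]; r=cv2.minAreaRect(q[:,:2].astype(np.float32)); print('posts',r)
m=(C[...,2]>.035)&(C[...,2]<.054)&(C[...,1]>-.34)&(C[...,1]<-.18)&(C[...,0]>.4)&(C[...,0]<.5); q=C[m]
print('stack z',np.percentile(q[:,2],[5,50,95])); r=line(q[:,:2]); print('stack line',r,cv2.minAreaRect(q[:,:2].astype(np.float32)))
for n,p in (('h',np.nanmean(C[m],0)),): print(MR.T@(p[:2]-MO))
```

```text
handle top [ 0.4262 -0.3923  0.0547] [ 0.4261 -0.3942  0.0749]
stack top [array([ 0.4588, -0.2392,  0.0418]), array([ 0.4519, -0.2717,  0.0449]), array([ 0.4445, -0.3058,  0.0483])]
frame [ 0.465  -0.3595  0.2291] [ 0.5533 -0.4862  0.0756] [ 0.5736 -0.4853  0.0256] [ 0.43   -0.4939  0.0458]
handle ((0.4244924485683441, -0.3991394639015198), (0.01515633799135685, 0.018190449103713036), 78.85372924804688)
posts ((0.5575228929519653, -0.2892707586288452), (0.11373233050107956, 0.25757211446762085), 78.45430755615234)
stack z [0.03955891 0.04437337 0.04950469]
stack line (array([0.19845529, 0.98010993], dtype=float32), array([ 0.452397  , -0.26398867], dtype=float32)) ((0.45186758041381836, -0.26782169938087463), (0.10422413051128387, 0.04128730669617653), 78.32682800292969)
[0.00467249 0.00212082]
```

Run:
```python
from h import *
f=dict(np.load('f_w3.npz')); C=cloud(f)
def md(u,v,r=2): return np.nanmedian(C[v-r:v+r+1,u-r:u+r+1].reshape(-1,3),0).round(4)
print('bench',[md(u,v)[2] for u,v in ((215,50),(215,100),(215,150),(350,50),(350,100),(350,150))])
for u in (270,278,285): print(u,[md(u,v)[2] for v in range(20,150,12)])
print('rear wall',md(278,150),'front wall',md(276,13), 'rail',[md(278,v) for v in (165,185,205)])
for n in ('scene','side'):
    g=dict(np.load('f_%s.npz'%n)); D=cloud(g); L=(D[...,:2]-MO)@MR
    for a in (-.04,-.02,0,.02,.04):
        m=(abs(L[...,0]-a)<.01)&(abs(L[...,1])<.009)&(D[...,2]>.03); print(n,a,m.sum(),np.median(D[...,2][m]).round(4) if m.sum() else None)
im=f['image'][0:250,200:360]; cv2.imwrite('pics/magcrop.png',cv2.cvtColor(cv2.resize(im,None,fx=3,fy=2.4,interpolation=cv2.INTER_CUBIC),cv2.COLOR_RGB2BGR))
```

```text
bench [np.float64(-0.0004), np.float64(-0.0002), np.float64(-0.0006), np.float64(0.0), np.float64(-0.0003), np.float64(-0.0001)]
270 [np.float64(0.0491), np.float64(0.0401), np.float64(0.0412), np.float64(0.0423), np.float64(0.0435), np.float64(0.044), np.float64(0.0451), np.float64(0.0461), np.float64(0.0474), np.float64(0.0486), np.float64(0.0482)]
278 [np.float64(0.0487), np.float64(0.0402), np.float64(0.0411), np.float64(0.0423), np.float64(0.0432), np.float64(0.0444), np.float64(0.0449), np.float64(0.0463), np.float64(0.047), np.float64(0.0486), np.float64(0.0488)]
285 [np.float64(0.0488), np.float64(0.0403), np.float64(0.0414), np.float64(0.0424), np.float64(0.0434), np.float64(0.0443), np.float64(0.0452), np.float64(0.0464), np.float64(0.0472), np.float64(0.0483), np.float64(0.0487)]
rear wall [ 0.4413 -0.3218  0.0638] front wall [ 0.4623 -0.2156  0.0636] rail [array([ 0.4369, -0.3416,  0.0298]), array([ 0.4326, -0.3619,  0.0297]), array([ 0.4278, -0.3834,  0.0294])]
scene -0.04 16 0.0502
scene -0.02 28 0.0468
scene 0 21 0.0451
scene 0.02 7 0.0429
scene 0.04 0 None
side -0.04 51 0.0475
side -0.02 70 0.0453
side 0 69 0.0436
side 0.02 62 0.0423
side 0.04 63 0.0403
```

View pics/magcrop.png

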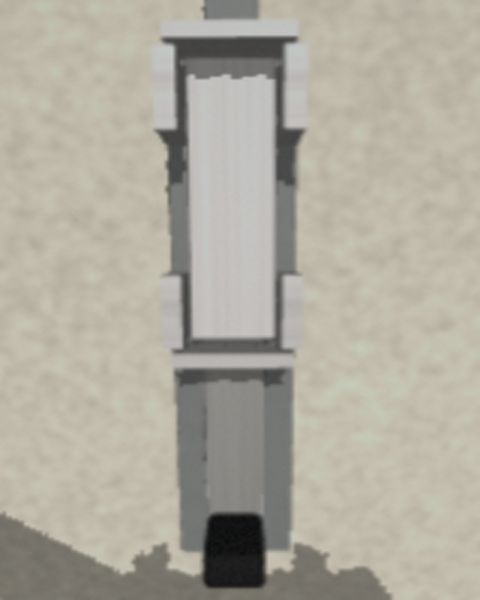

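The stack top slopes from 49 mm (rear) to 40 mm (front): two shims whose rear rests on the slide's blade, the slide standing ~5 mm forward. So pull the slide home first.

```bash
sed -i 's/^mth=.*/mth=np.radians(78.5); MO=np.array([.4519,-.2682]); MR=np.array([[np.cos(mth),-np.sin(mth)],[np.sin(mth),np.cos(mth)]])/' h.py
python3 -c "
from h import *
print(plan([.4245,-.3991,.066],np.radians(-11.5)))
"
```

```text
('shift cm', array([15.33, -0.23,  3.64]), 'turn deg -0.4 (or 179.6)', 'q6 -0.69')
```

Request:
{"method": "step_arm", "body": {
  "steps": [
    [[0, -0.2, 3.6, -0.4, 5], [4, -0.2, 3.6, -0.4, 5], [8, -0.2, 3.6, -0.4, 5], [12, -0.2, 3.6, -0.4, 5], [14.5, -0.2, 3.6, -0.4, 5], [15.3, -0.2, 3.6, -0.4, 5], [15.3, -0.2, 3.6, -0.4, 5], [15.3, -0.2, 3.6, -0.4, 0], [15.3, -0.2, 3.6, -0.4, 0], [15.3, -0.2, 3.6, -0.4, 0], [15.3, -0.2, 3.6, -0.4, 0], [15.3, -0.2, 3.6, -0.4, 0], [15.3, -0.2, 3.8, -0.4, 0], [15.3, -0.2, 4.1, -0.4, 0], [15.3, -0.2, 4.4, -0.4, 0], [15.3, -0.2, 4.4, -0.4, 0], [15.3, -0.2, 4.4, -0.4, 0]]
  ]
}}

```text
time_s: 21.75
position: [0.423, -0.4044, 0.0685]
orientation: [1.36, 1.112, -1.354]
contact_force: [-2.0, 14.6, 14.7]
opening: 0.0189
```

```bash
cat >> h.py <<'E'
def stack(n):
    f=grab(n); D=cloud(f); L=(D[...,:2]-MO)@MR; out=[]
    for a in (-.04,-.02,0,.02,.04,.065,.09,.11):
        m=(abs(L[...,0]-a)<.008)&(abs(L[...,1])<.007)&(D[...,2]>.012)&(D[...,2]<.075); out.append((a,int(m.sum()),float(np.median(D[...,2][m]).round(4)) if m.sum() else None))
    print(n,out); return f
E
python3 -c "
from h import *
P,M,o=pose();print(P,o['contact_force'],o['opening'],'mag',MR.T@(P[:2]-MO)); stack('side'); stack('scene'); stack('wrist')
"
```

```text
[ 0.42304805 -0.40440858  0.06852766] [-2.00182271 14.61806513 14.73212721] 0.018852881354378608 mag [-0.13922631  0.00111711]
side [(-0.04, 0, None), (-0.02, 13, 0.0389), (0, 5, 0.038), (0.02, 42, 0.0392), (0.04, 40, 0.0393), (0.065, 0, None), (0.09, 0, None), (0.11, 0, None)]
scene [(-0.04, 9, 0.0396), (-0.02, 12, 0.04), (0, 6, 0.04), (0.02, 3, 0.0399), (0.04, 1, 0.0172), (0.065, 28, 0.0408), (0.09, 17, 0.0193), (0.11, 21, 0.0181)]
wrist [(-0.04, 1211, 0.0397), (-0.02, 1223, 0.0397), (0, 0, None), (0.02, 0, None), (0.04, 0, None), (0.065, 0, None), (0.09, 0, None), (0.11, 0, None)]
```

Two shims, now flat (top 40 mm). Push the slide fully.

Request:
{"method": "step_arm", "body": {
  "steps": [
    [[-0.2, 0, -0.3, 0, 0], [-0.2, 0, -0.8, 0, 0], [-0.2, 0, -1.4, 0, 0], [-0.2, 0, -2, 0, 0], [-0.2, 0, -2.6, 0, 0], [-0.2, 0, -3.2, 0, 0], [-0.2, 0, -3.8, 0, 0], [-0.2, 0, -4.4, 0, 0], [-0.2, 0, -5, 0, 0], [-0.2, 0, -5.6, 0, 0], [-0.2, 0, -6.2, 0, 0], [-0.2, 0, -6.8, 0, 0], [-0.2, 0, -7.2, 0, 0], [-0.2, 0, -7.4, 0, 0], [-0.2, 0, -7.4, 0, 0]]
  ]
}}

```text
time_s: 23.4
position: [0.437, -0.3374, 0.0687]
orientation: [1.353, 1.105, -1.358]
contact_force: [-7.4, -5.2, -5.2]
opening: 0.0188
```

```bash
python3 -c "
from h import *
P,M,o=pose();print(P,o['contact_force'],o['opening'],'mag',MR.T@(P[:2]-MO)); stack('side'); stack('scene')
print(plan(mag(.092,0,.20),np.radians(-11.5)))
"
```

```text
[ 0.43695205 -0.33741104  0.06866002] [-7.37765259 -5.22759223 -5.19433421] 0.018774830589355765 mag [-0.07080175  0.0008494 ]
side [(-0.04, 0, None), (-0.02, 0, None), (0, 0, None), (0.02, 0, None), (0.04, 0, None), (0.065, 1, 0.0593), (0.09, 23, 0.0293), (0.11, 7, 0.0275)]
scene [(-0.04, 7, 0.0398), (-0.02, 11, 0.0388), (0, 7, 0.0391), (0.02, 4, 0.0419), (0.04, 0, None), (0.065, 30, 0.0339), (0.09, 16, 0.0291), (0.11, 26, 0.0261)]
('shift cm', array([-13.18,   0.07, -16.24]), 'turn deg -0.0 (or 180.0)', 'q6 -0.65')
```

Request:
{"method": "step_arm", "body": {
  "steps": [
    [[0, 0, 0, 0, 4.5], [0, 0, 0, 0, 5], [-3, 0, 0, 0, 5], [-7, 0, 0, 0, 5], [-7.5, 0, -4, 0, 5], [-7.5, 0, -9, 0, 5], [-7.5, 0, -14, 0, 5], [-7.5, 0, -16.2, 0, 5], [-4, 0, -16.2, 0, 5], [-1, 0, -16.2, 0, 5], [1.2, 0, -16.2, 0, 5], [2.1, 0, -16.2, 0, 5], [2.15, 0, -16.2, 0, 5], [2.15, 0, -16.2, 0, 5], [2.15, 0, -16.2, 0, 0], [2.15, 0, -16.2, 0, 0], [2.15, 0, -16.2, 0, 0], [2.15, 0, -16.2, 0, 0], [2.15, 0, -16.2, 0, 0], [2.15, 0, -16.2, 0, 0]]
  ]
}}

```text
time_s: 25.5
position: [0.4712, -0.1775, 0.0484]
orientation: [1.357, 1.104, -1.355]
contact_force: [-0.9, 1.1, 5.7]
opening: 0.0239
```

```bash
python3 -c "
from h import *
P,M,o=pose();print(P,o['contact_force'],o['opening'],'mag',MR.T@(P[:2]-MO))
f=grab('wrist','w4')
"
```

```text
[ 0.47118891 -0.17750907  0.04836705] [-0.92623459  1.06124551  5.72984895] 0.023937321502531687 mag [ 0.09271588 -0.00082082]
```

View pics/w4.png

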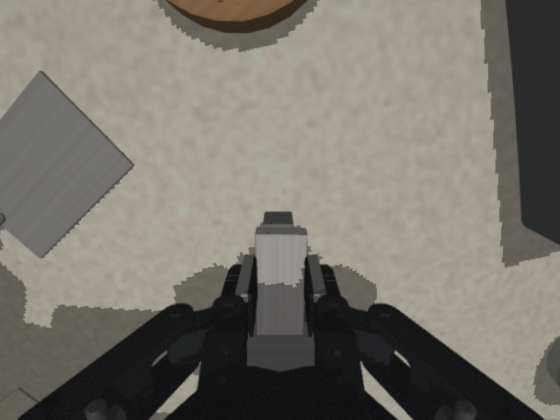

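Shim 1 is in the jaws (end at (280,228)). Draw it out, lift and measure the hold.

Request:
{"method": "step_arm", "body": {
  "steps": [
    [[0, 0, -1, 0, 0], [0, 0, -2, 0, 0], [0, 0, -3, 0, 0], [0, 0, -4, 0, 0], [0, 0, -4.9, 0, 0], [-1, 0, -5, 0, 0], [-4, 0, -5, 0, 0], [-8, 0, -5, 0, 0], [-11.5, 0, -5, 0, 0], [-11.5, 0, -5, 0, 0], [-11.5, 0, -5, 0, 0]]
  ]
}}

```text
time_s: 26.65
position: [0.4803, -0.1276, 0.1625]
orientation: [1.357, 1.106, -1.355]
contact_force: [0.2, -0.6, -1.3]
opening: 0.0238
```

```bash
cat >> h.py <<'E'
def shimhold():
    P,M,o=pose(); f=grab('wrist'); L=(cloud(f)-P)@M
    m=(abs(L[...,1])<.008)&(L[...,0]>.005)&(L[...,0]<.035)&(L[...,2]<-.003)&(L[...,2]>-.08)
    print('end s',np.percentile(L[...,2][m],[.5,2])*1000,'n',m.sum())
    for s in (-.02,-.01): 
        k=m&(abs(L[...,2]-s)<.004); print('  s',s,'top drop',np.median(L[...,0][k])*1000 if k.sum() else None)
    print('P',P,'F',o['contact_force'].round(1),'open',o['opening'],'q6',o['qpos'][5]); return f
E
python3 -c "
from h import *
shimhold(); stack('side'); print(plan(bed(-.112,-.06,.165),np.radians(95.8)))
"
```

```text
end s [-23.80821649 -23.62164811] n 1410
  s -0.02 top drop 18.939634945131335
  s -0.01 top drop 18.502485244652163
P [ 0.48033361 -0.12762191  0.16248946] F [ 0.2 -0.6 -1.3] open 0.02377952483023547 q6 -0.2833031089967077
side [(-0.04, 24, 0.0394), (-0.02, 46, 0.0381), (0, 44, 0.0381), (0.02, 39, 0.0388), (0.04, 41, 0.0386), (0.065, 5, 0.0603), (0.09, 26, 0.0199), (0.11, 29, 0.0195)]
('shift cm', array([-0.45,  7.48, -4.51]), 'turn deg 72.6 (or -107.4)', 'q6 -0.28')
```

Request:
{"method": "step_arm", "body": {
  "steps": [
    [[-0.5, 0.5, -0.4, -8, 0], [-0.5, 1.1, -0.7, -16, 0], [-0.5, 1.7, -1, -24, 0], [-0.5, 2.3, -1.4, -32, 0], [-0.5, 2.9, -1.8, -40, 0], [-0.5, 3.5, -2.1, -48, 0], [-0.5, 4.1, -2.5, -56, 0], [-0.5, 4.7, -2.8, -64, 0], [-0.5, 5.3, -3.2, -72, 0], [-0.5, 5.9, -3.5, -80, 0], [-0.5, 6.5, -3.9, -88, 0], [-0.5, 7, -4.2, -96, 0], [-0.5, 7.5, -4.5, -104, 0], [-0.5, 7.5, -4.5, -107.4, 0], [-0.5, 7.5, -4.5, -107.4, 0], [-0.5, 7.5, -4.5, -107.4, 0], [-0.5, 7.5, -4.5, -107.4, 0]]
  ]
}}

```text
time_s: 28.45
position: [0.5623, -0.0987, 0.166]
orientation: [-0.078, 1.571, 0.079]
contact_force: [0.2, 0.1, -0.8]
opening: 0.0239
```

```bash
python3 -c "
from h import *
shimhold(); print(plan(bed(-.112,-.06,.1227),np.radians(95.8)));print(plan(bed(-.046,-.06,.1187),np.radians(95.8))); platez()
"
```

```text
end s [-23.58701271 -23.41842686] n 1405
  s -0.02 top drop 19.025016086573537
  s -0.01 top drop 18.664542820786647
P [ 0.56232972 -0.09872881  0.16599906] F [ 0.2  0.1 -0.8] open 0.023904711250048935 q6 -2.0403807885732235
('shift cm', array([ 4.36,  0.09, -0.08]), 'turn deg -0.0 (or 180.0)', 'q6 -2.04')
('shift cm', array([4.75, 0.09, 6.52]), 'turn deg -0.0 (or 180.0)', 'q6 -2.04')
felt z at x=.03,.08,.13 [127.1 123.8 120.5] edge felt 129.1 -> plate origin ~119.1
```

Request:
{"method": "step_arm", "body": {
  "steps": [
    [[2, 0.1, 0, 0, 0], [4, 0.1, 0, 0, 0], [4.35, 0.1, 0, 0, 0], [4.35, 0.1, 0, 0, 0], [4.35, 0.1, 1.5, 0, 0], [4.35, 0.1, 3, 0, 0], [4.35, 0.1, 4.5, 0, 0], [4.35, 0.1, 6, 0, 0], [4.35, 0.1, 6.5, 0, 0], [4.5, 0.1, 6.5, 0, 0], [4.7, 0.1, 6.5, 0, 0], [4.75, 0.1, 6.5, 0, 0], [4.75, 0.1, 6.5, 0, 0]]
  ]
}}

```text
time_s: 29.85
position: [0.6268, -0.0913, 0.1192]
orientation: [-0.08, 1.57, 0.08]
contact_force: [0.7, -0.8, 0.4]
opening: 0.0238
```

```bash
python3 -c "
from h import *
shimhold(); P,M,o=pose(); print('bed',BR.T@(P[:2]-BO)); platez()
"
```

```text
end s [-23.68561209 -23.50348174] n 1471
  s -0.02 top drop 19.200906295715207
  s -0.01 top drop 18.66404957899225
P [ 0.62675994 -0.09127644  0.11919353] F [ 0.7 -0.8  0.4] open 0.023781298378019962 q6 -1.9928645970111896
bed [-0.04635307 -0.05994477]
felt z at x=.03,.08,.13 [127.2 123.8 120.6] edge felt 129.1 -> plate origin ~119.1
```

```bash
python3 -c "
from h import *
print(plan(mag(-.0708,.0008,.20),np.radians(-11.5)))
"
```

```text
('shift cm', array([ -8.06, -22.55, -21.41]), 'turn deg -72.7 (or 107.3)', 'q6 -1.99')
```

Request:
{"method": "step_arm", "body": {
  "steps": [
    [[0, 0, 0, 0, 4], [0, 0, 0, 0, 4], [0, 0, 0, 0, 4], [-2, 0, 0, 0, 4], [-6, 0, 0, 0, 4], [-9, 0, 0, 0, 4], [-9, 0, 0, 0, 4]]
  ]
}}

```text
time_s: 30.65
position: [0.6301, -0.092, 0.215]
orientation: [-0.083, 1.56, 0.077]
contact_force: [1.1, 0.7, 0.5]
opening: 0.04
```

```bash
cat >> h.py <<'E'
def shimcheck(n='wrist',y=None,name=None):
    f=grab(n,name); C=cloud(f); L=(C[...,:2]-BO)@BR; Z=C[...,2]
    m=(Z>.096)&(Z<.104)&(L[...,0]>-.09)&(L[...,0]<-.006)&(abs(L[...,1]-y)<.03)
    q=L[m].astype(np.float32); r=cv2.minAreaRect(q); print('shim out of plate: x',np.percentile(q[:,0],[1,99]).round(4),'y',np.percentile(q[:,1],[1,99]).round(4),'z',np.percentile(Z[m],[5,50,95]).round(4),r,len(q)); return f
E
python3 -c "
from h import *
shimcheck('wrist',-.06); shimcheck('side',-.06); platez()
print(plan(mag(-.0708,.0008,.21),np.radians(-11.5)))
"
```

```text
shim out of plate: x [-0.0694 -0.0067] y [-0.0727 -0.0475] z [0.0985 0.0996 0.1007] ((-0.03782185912132263, -0.059915125370025635), (0.02549251914024353, 0.06385067850351334), 89.33503723144531) 2321
shim out of plate: x [-0.0671 -0.0073] y [-0.0776 -0.0491] z [0.0964 0.0988 0.1015] ((-0.037241075187921524, -0.06317063421010971), (0.029859475791454315, 0.06248686462640762), 89.4322280883789) 237
felt z at x=.03,.08,.13 [127.2 123.8 120.5] edge felt 129.2 -> plate origin ~119.2
('shift cm', array([ -0.11, -22.57, -21.41]), 'turn deg -72.7 (or 107.3)', 'q6 -1.99')
```

Shim 1 lies straight and flat (outer end at bed x −69.5 mm, 30 mm under). Back to the slide for the second.

Request:
{"method": "step_arm", "body": {
  "steps": [
    [[0, -1.5, -1.5, 8, 5], [0, -3, -3, 16, 5], [0, -4.5, -4.5, 24, 5], [0, -6, -6, 32, 5], [0, -7.5, -7.5, 40, 5], [0, -9, -9, 48, 5], [0, -11, -11, 56, 5], [0, -13, -13, 64, 5], [0, -15, -15, 72, 5], [0, -17, -17, 80, 5], [0, -19, -19, 88, 5], [0, -21, -20.5, 96, 5], [0, -22.6, -21.4, 104, 5], [0, -22.6, -21.4, 107.3, 5], [4, -22.6, -21.4, 107.3, 5], [8, -22.6, -21.4, 107.3, 5], [12, -22.6, -21.4, 107.3, 5], [14, -22.6, -21.4, 107.3, 5], [14.1, -22.6, -21.4, 107.3, 5], [14.1, -22.6, -21.4, 107.3, 5]]
  ]
}}

```text
time_s: 32.8
position: [0.437, -0.3373, 0.0675]
orientation: [1.356, 1.111, -1.356]
contact_force: [0.2, 0.5, 0.9]
opening: 0.0496
```

```bash
python3 -c "
from h import *
P,M,o=pose(); print(P,o['contact_force'],'mag',MR.T@(P[:2]-MO),plan(mag(-.0708,.0008,.068),np.radians(-11.5)))
"
```

```text
[ 0.43703912 -0.33733301  0.06745592] [0.20967703 0.45218375 0.87157275] mag [-0.07070793  0.00077963] ('shift cm', array([-0.05, -0.  ,  0.01]), 'turn deg 0.0 (or -180.0)', 'q6 -0.66')
```

Request:
{"method": "step_arm", "body": {
  "steps": [
    [[0, 0, 0, 0, 0], [0, 0, 0, 0, 0], [0, 0, 0, 0, 0], [0, 0, 0, 0, 0], [0, 0, 0, 0, 0], [0, 0, 0.7, 0, 0], [0, 0, 1.4, 0, 0], [0, 0, 2.1, 0, 0], [0, 0, 2.8, 0, 0], [0, 0, 3.5, 0, 0], [0, 0, 4.2, 0, 0], [0, 0, 4.9, 0, 0], [0, 0, 5.6, 0, 0], [0, 0, 6.3, 0, 0], [0, 0, 6.9, 0, 0], [0, 0, 7.2, 0, 0], [0, 0, 7.2, 0, 0], [0, 0, 7.2, 0, 0]]
  ]
}}

```text
time_s: 34.6
position: [0.4229, -0.4052, 0.07]
orientation: [1.358, 1.112, -1.354]
contact_force: [-2.0, 11.5, 12.2]
opening: 0.0187
```

```bash
python3 -c "
from h import *
P,M,o=pose(); print(P,o['contact_force'],o['opening'],'mag',MR.T@(P[:2]-MO)); stack('side'); stack('scene');stack('wrist')
"
```

```text
[ 0.42292487 -0.40515965  0.07000193] [-2.01684518 11.50914006 12.20192367] 0.01869109038244047 mag [-0.13998686  0.00108808]
side [(-0.04, 0, None), (-0.02, 14, 0.0287), (0, 15, 0.0283), (0.02, 39, 0.0295), (0.04, 37, 0.0289), (0.065, 6, 0.0185), (0.09, 0, None), (0.11, 0, None)]
scene [(-0.04, 10, 0.0289), (-0.02, 11, 0.0292), (0, 1, 0.0272), (0.02, 0, None), (0.04, 2, 0.021), (0.065, 34, 0.0362), (0.09, 11, 0.0182), (0.11, 18, 0.0194)]
wrist [(-0.04, 1056, 0.0298), (-0.02, 1166, 0.0297), (0, 0, None), (0.02, 0, None), (0.04, 0, None), (0.065, 0, None), (0.09, 0, None), (0.11, 0, None)]
```

Last shim sits on the floor (top 30 mm). Push it out and pull the slide home right away.

Request:
{"method": "step_arm", "body": {
  "steps": [
    [[-0.2, 0, -0.6, 0, 0], [-0.2, 0, -1.3, 0, 0], [-0.2, 0, -2, 0, 0], [-0.2, 0, -2.7, 0, 0], [-0.2, 0, -3.4, 0, 0], [-0.2, 0, -4.1, 0, 0], [-0.2, 0, -4.8, 0, 0], [-0.2, 0, -5.5, 0, 0], [-0.2, 0, -6.2, 0, 0], [-0.2, 0, -6.8, 0, 0], [-0.2, 0, -7.3, 0, 0], [-0.2, 0, -7.4, 0, 0], [-0.2, 0, -7.4, 0, 0], [-0.2, 0, -6.6, 0, 0], [-0.2, 0, -5.4, 0, 0], [-0.2, 0, -4.2, 0, 0], [-0.2, 0, -3, 0, 0], [-0.2, 0, -1.8, 0, 0], [-0.2, 0, -0.6, 0, 0], [-0.2, 0, 0, 0, 0]]
  ]
}}

```text
time_s: 36.75
position: [0.4229, -0.4054, 0.0701]
orientation: [1.361, 1.114, -1.354]
contact_force: [2.1, 23.4, 8.4]
opening: 0.0193
```

```bash
python3 -c "
from h import *
P,M,o=pose(); print(P,o['contact_force'],o['opening'],'mag',MR.T@(P[:2]-MO)); stack('side'); stack('scene')
print(plan(mag(.092,0,.20),np.radians(-11.5)))
"
```

```text
[ 0.42286001 -0.40535373  0.07005651] [ 2.0749312  23.41702266  8.42891157] 0.019263573515596117 mag [-0.14018997  0.00111294]
side [(-0.04, 0, None), (-0.02, 16, 0.0195), (0, 20, 0.0186), (0.02, 41, 0.0279), (0.04, 40, 0.0291), (0.065, 0, None), (0.09, 0, None), (0.11, 0, None)]
scene [(-0.04, 10, 0.0196), (-0.02, 12, 0.0193), (0, 1, 0.0202), (0.02, 0, None), (0.04, 0, None), (0.065, 24, 0.032), (0.09, 13, 0.0299), (0.11, 25, 0.0252)]
('shift cm', array([-12.83,   0.07, -23.29]), 'turn deg -0.0 (or 180.0)', 'q6 -0.76')
```

Request:
{"method": "step_arm", "body": {
  "steps": [
    [[0, 0, 0, 0, 4.5], [0, 0, 0, 0, 5], [-3, 0, 0, 0, 5], [-7, 0, 0, 0, 5], [-7.5, 0, -5, 0, 5], [-7.5, 0, -10, 0, 5], [-7.5, 0, -15, 0, 5], [-7.5, 0, -20, 0, 5], [-7.5, 0, -23.5, 0, 5], [-4, 0, -23.5, 0, 5], [-1, 0, -23.5, 0, 5], [1.2, 0, -23.5, 0, 5], [2.1, 0, -23.5, 0, 5], [2.15, 0, -23.5, 0, 5], [2.15, 0, -23.5, 0, 0], [2.15, 0, -23.5, 0, 0], [2.15, 0, -23.5, 0, 0], [2.15, 0, -23.5, 0, 0], [2.15, 0, -23.5, 0, 0], [2.15, 0, -23.5, 0, 0]]
  ]
}}

```text
time_s: 38.85
position: [0.471, -0.179, 0.0505]
orientation: [1.355, 1.104, -1.353]
contact_force: [-1.3, -0.6, 5.8]
opening: 0.0234
```

```bash
python3 -c "
from h import *
shimhold(); P,M,o=pose(); print('mag',MR.T@(P[:2]-MO))
"
```

```text
end s [-26.47981297 -26.2884526 ] n 1640
  s -0.02 top drop 20.71303321314121
  s -0.01 top drop 20.61149299658769
P [ 0.4710378  -0.17898321  0.05047513] F [-1.3 -0.6  5.8] open 0.023414153868955036 q6 -0.38458746958596635
mag [ 0.09125458 -0.00096974]
```

Request:
{"method": "step_arm", "body": {
  "steps": [
    [[0, 0, 0, 0, 4], [0, 0, 0, 0, 4], [0.25, 0, 0, 0, 4], [0.25, 0, 0, 0, 4], [0.25, 0, 0, 0, 0], [0.25, 0, 0, 0, 0], [0.25, 0, 0, 0, 0], [0.25, 0, 0, 0, 0], [0.25, 0, 0, 0, 0], [0.2, 0, -1, 0, 0], [0.2, 0, -2, 0, 0], [0.2, 0, -3, 0, 0], [0.2, 0, -4, 0, 0], [0.2, 0, -4.9, 0, 0], [-1, 0, -5, 0, 0], [-4, 0, -5, 0, 0], [-8, 0, -5, 0, 0], [-11.5, 0, -5, 0, 0], [-11.5, 0, -5, 0, 0], [-11.5, 0, -5, 0, 0]]
  ]
}}

```text
time_s: 40.9
position: [0.4803, -0.1294, 0.1652]
orientation: [1.355, 1.105, -1.353]
contact_force: [0.1, -0.4, -0.4]
opening: 0.024
```

```bash
python3 -c "
from h import *
shimhold(); stack('side'); print(plan(bed(-.112,.02,.165),np.radians(95.8)))
"
```

```text
end s [-24.40535364 -24.19068717] n 1459
  s -0.02 top drop 16.712215136055505
  s -0.01 top drop 16.52040749577966
P [ 0.48028462 -0.12936496  0.16517841] F [ 0.1 -0.4 -0.4] open 0.024034116419645667 q6 -0.28769006118402835
side [(-0.04, 0, None), (-0.02, 47, 0.0179), (0, 44, 0.0191), (0.02, 41, 0.0184), (0.04, 40, 0.0191), (0.065, 10, 0.0202), (0.09, 25, 0.0194), (0.11, 29, 0.0197)]
('shift cm', array([ -0.19,   5.11, -12.29]), 'turn deg 72.7 (or -107.3)', 'q6 -0.29')
```

Request:
{"method": "step_arm", "body": {
  "steps": [
    [[-0.2, 0.4, -1, -8, 0], [-0.2, 0.8, -2, -16, 0], [-0.2, 1.2, -3, -24, 0], [-0.2, 1.6, -4, -32, 0], [-0.2, 2, -5, -40, 0], [-0.2, 2.4, -6, -48, 0], [-0.2, 2.8, -7, -56, 0], [-0.2, 3.2, -8, -64, 0], [-0.2, 3.6, -9, -72, 0], [-0.2, 4, -10, -80, 0], [-0.2, 4.4, -11, -88, 0], [-0.2, 4.8, -12, -96, 0], [-0.2, 5.1, -12.3, -104, 0], [-0.2, 5.1, -12.3, -107.3, 0], [-0.2, 5.1, -12.3, -107.3, 0], [-0.2, 5.1, -12.3, -107.3, 0], [-0.2, 5.1, -12.3, -107.3, 0]]
  ]
}}

```text
time_s: 42.7
position: [0.5538, -0.0187, 0.1651]
orientation: [-0.079, 1.571, 0.079]
contact_force: [0.2, 0.5, -1.9]
opening: 0.0242
```

```bash
python3 -c "
from h import *
shimhold(); print(plan(bed(-.112,.02,.1208),np.radians(95.8)));print(plan(bed(-.046,.02,.1168),np.radians(95.8)))
"
```

```text
end s [-24.28755273 -24.04007008] n 1449
  s -0.02 top drop 16.96663847824959
  s -0.01 top drop 16.721925610836365
P [ 0.55379595 -0.01873841  0.16508483] F [ 0.2  0.5 -1.9] open 0.02415907666430103 q6 -1.9063125456005559
('shift cm', array([ 4.45,  0.04, -0.03]), 'turn deg -0.0 (or 180.0)', 'q6 -1.91')
('shift cm', array([4.84, 0.04, 6.57]), 'turn deg -0.0 (or 180.0)', 'q6 -1.91')
```

Request:
{"method": "step_arm", "body": {
  "steps": [
    [[2, 0, 0, 0, 0], [4, 0, 0, 0, 0], [4.4, 0, 0, 0, 0], [4.4, 0, 1.5, 0, 0], [4.4, 0, 3, 0, 0], [4.4, 0, 4.5, 0, 0], [4.4, 0, 6, 0, 0], [4.4, 0, 6.6, 0, 0], [4.6, 0, 6.6, 0, 0], [4.8, 0, 6.6, 0, 0], [4.85, 0, 6.6, 0, 0], [4.85, 0, 6.6, 0, 0], [4.85, 0, 6.6, 0, 4], [4.85, 0, 6.6, 0, 4], [4.85, 0, 6.6, 0, 4], [3, 0, 6.6, 0, 4], [-1, 0, 6.6, 0, 4], [-4, 0, 6.6, 0, 4], [-4, 0, 6.6, 0, 4]]
  ]
}}

```text
time_s: 44.65
position: [0.6226, -0.0124, 0.2114]
orientation: [-0.082, 1.56, 0.078]
contact_force: [0.5, -0.3, 0.5]
opening: 0.0399
```

```bash
python3 -c "
from h import *
P,M,o=pose(); print(P,o['contact_force'])
f=shimcheck('wrist',.02,'w5'); shimcheck('side',-.06);shimcheck('side',.02); platez()
print(plan(bed(.02,-.02,.18),np.radians(95.8)))
"
```

```text
[ 0.62264619 -0.01242554  0.21137615] [ 0.50462663 -0.30540122  0.4977061 ]
shim out of plate: x [-0.0697 -0.0066] y [0.007  0.0323] z [0.0985 0.0997 0.1007] ((-0.03802771866321564, 0.019678574055433273), (0.06418803334236145, 0.02599763125181198), 0.5559946894645691) 2430
shim out of plate: x [-0.0673 -0.0065] y [-0.077  -0.0493] z [0.0967 0.0986 0.1017] ((-0.03701416403055191, -0.06267544627189636), (0.029366984963417053, 0.06173553690314293), 88.56633758544922) 239
shim out of plate: x [-0.0675 -0.0073] y [0.0029 0.0314] z [0.0965 0.0986 0.1016] ((-0.037518229335546494, 0.016750039532780647), (0.061527788639068604, 0.029694078490138054), 0.959048867225647) 216
felt z at x=.03,.08,.13 [127.1 123.9 120.5] edge felt 129.1 -> plate origin ~119.1
('shift cm', array([ 2.45, -4.  ,  6.61]), 'turn deg 0.0 (or -180.0)', 'q6 -1.87')
```

View pics/w5.png

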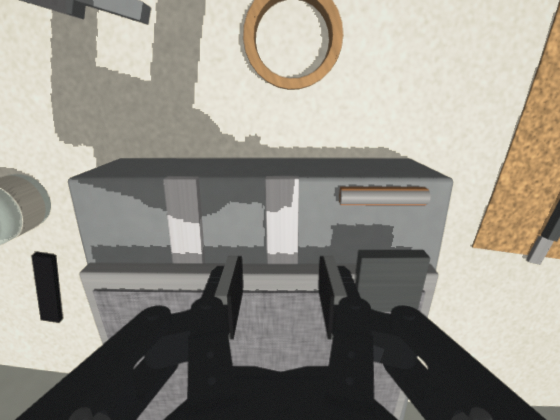

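Both shims lie straight under the edge (outer parts at px (183,215) and (283,215)). Now press the plate down with closed fingertips midway between them.

Request:
{"method": "step_arm", "body": {
  "steps": [
    [[0, -1, 2, 0, 0], [0, -2.5, 4, 0, 0], [0, -4, 5.5, 0, 0], [1, -4, 6.2, 0, 0], [3, -4, 6.2, 0, 0], [4.5, -4, 6.2, 0, 0], [5, -4, 6.2, 0, 0], [5.3, -4, 6.2, 0, 0], [5.6, -4, 6.2, 0, 0], [5.9, -4, 6.2, 0, 0], [6.2, -4, 6.2, 0, 0], [6.5, -4, 6.2, 0, 0], [6.7, -4, 6.2, 0, 0], [6.8, -4, 6.2, 0, 0], [6.8, -4, 6.2, 0, 0], [6.8, -4, 6.2, 0, 0]]
  ]
}}

```text
time_s: 46.45
position: [0.6857, -0.0453, 0.1413]
orientation: [-0.081, 1.567, 0.08]
contact_force: [-7.6, 1.0, 14.2]
opening: 0.0003
```

```bash
python3 -c "
from h import *
P,M,o=pose(); print(P,o['contact_force'],BR.T@(P[:2]-BO)); platez('side');platez('scene')
"
```

```text
[ 0.68574031 -0.04530364  0.14125868] [-7.58703515  0.99480339 14.23567985] [ 0.01679928 -0.02009992]
felt z at x=.03,.08,.13 [117.9 116.8 115.8] edge felt 118.5 -> plate origin ~108.5
felt z at x=.03,.08,.13 [119.4 118.  116.9] edge felt 120.1 -> plate origin ~110.1
```

Request:
{"method": "step_arm", "body": {
  "steps": [
    [[0, 0, 0, 0, 0], [0, 0, 0, 0, 0], [-2, 0, 0, 0, 0], [-6, 0, -2, 0, 0], [-10, 0, -6, 0, 0], [-12, 0, -11, 0, 0], [-12, 0, -16, 0, 0], [-12, 0, -21, 0, 0], [-12, 0, -25, 0, 0], [-12, 0, -25, 0, 0], [-12, 0, -25, 0, 0], [-12, 0, -25, 0, 0]]
  ]
}}

```text
time_s: 47.75
position: [0.4384, -0.0713, 0.2588]
orientation: [-0.081, 1.566, 0.079]
contact_force: [0.0, 0.6, -0.1]
opening: -0.0
```

```bash
python3 -c "
from h import *
P,M,o=pose(); print(P,o['contact_force'],o['time_s']); platez('side'); shimcheck('side',-.06); shimcheck('side',.02)
f=grab('side','fin'); g=dict(np.load('f_side.npz')); C=cloud(f); V=f['image'].max(2)
m=(V<75)&(C[...,2]>.007)&(C[...,2]<.04)&(C[...,0]>.3)&(C[...,0]<.75)&(C[...,1]>.2)&(C[...,1]<.42)
m=cv2.morphologyEx(m.astype(np.uint8),cv2.MORPH_OPEN,np.ones((2,2)))>0; q=C[m]; print('bar',cv2.minAreaRect(q[:,:2].astype(np.float32)),np.percentile(q[:,2],[5,50,95]),len(q))
L=(C[...,:2]-MO)@MR; m=(V<60)&(C[...,2]>.064)&(C[...,2]<.09)&(abs(L[...,1])<.02)&(L[...,0]<-.05)&(L[...,0]>-.2); print('handle mag x',L[m][:,0].mean(),m.sum())
"
```

```text
[ 0.43836738 -0.07132885  0.25878573] [ 0.00975165  0.56837895 -0.1284875 ] 47.75
felt z at x=.03,.08,.13 [117.7 116.7 115.9] edge felt 118.2 -> plate origin ~108.2
shim out of plate: x [-0.0678 -0.0066] y [-0.0766 -0.0491] z [0.0965 0.0987 0.1017] ((-0.037384144961833954, -0.06333362311124802), (0.0295375008136034, 0.061848197132349014), 89.29530334472656) 241
shim out of plate: x [-0.068 -0.007] y [0.0036 0.0306] z [0.0963 0.0986 0.1013] ((-0.03750663250684738, 0.01755283586680889), (0.028195008635520935, 0.06234750896692276), 89.5418701171875) 218
bar ((0.4733784794807434, 0.3005785048007965), (0.3695621192455292, 0.07139268517494202), 14.866023063659668) [nan nan nan] 379
handle mag x -0.14108193086009654 80
```

View pics/fin.png

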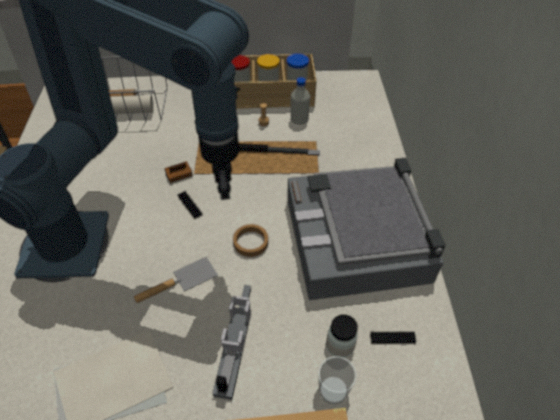

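Shims and plate look right; bar on the mat with tip near its right end (318,152). Check the bar's position and rest more exactly.

Run:
```python
from h import *
f=grab('side'); 
for n,(u,v,z) in {'tip':(318,152,.008),'handle front':(268,149,.02)}.items(): print(n,onplane(f,u,v,z).round(4))
g=grab('scene'); C=cloud(g); V=g['image'].max(2)
m=(C[...,2]>.006)&(C[...,2]<.04)&(C[...,0]>.36)&(C[...,0]<.72)&(C[...,1]>.225)&(C[...,1]<.38)&(V<90)
k,lab,st,_=cv2.connectedComponentsWithStats(m.astype(np.uint8),connectivity=8)
for i in np.argsort(-st[1:,4])[:3]+1:
    q=C[lab==i]; print(len(q),q.min(0).round(3),q.max(0).round(3),cv2.minAreaRect(q[:,:2].astype(np.float32)))
im=g['image'][210:330,290:430]; cv2.imwrite('pics/barfin.png',cv2.cvtColor(cv2.resize(im,None,fx=4,fy=4,interpolation=cv2.INTER_CUBIC),cv2.COLOR_RGB2BGR))
```

```text
tip [0.6901 0.3059 0.008 ]
handle front [0.5423 0.3121 0.02  ]
262 [0.426 0.318 0.01 ] [0.544 0.347 0.026] ((0.4850647747516632, 0.33257243037223816), (0.018125949427485466, 0.11787224560976028), 83.08059692382812)
```

View pics/barfin.png

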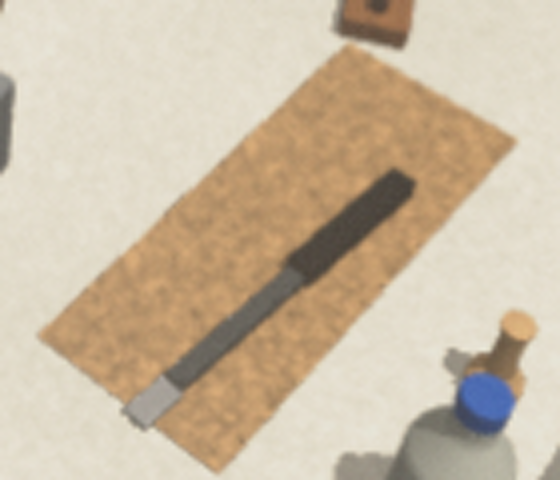

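The bar was knocked about 3 cm along the mat. It is still flat and within limits: its origin is about 7 mm (x) and 25 mm (y) from the mat's centre. Handing in.

```bash
python3 -c "
from h import *
print(ticket.finish_job()); print(get_obs()['time_s'])"
```

```text
the job is handed in; nothing more can be done
None
the job is handed in; nothing more can be done
```

The plate was levered up and now rests on both shims. The bar is on its mat, the slide is home, and the job was handed in at about 48 s. No verdict was reported.

**What I did**
- I levered the plate up with the held bar over the fulcrum to a gap of about 21 mm (plate origin about 120 mm), then laid the bar back on its mat.
- The magazine held two shims. Their rear ends rested on the slide's blade, because the slide stood about 5 mm forward, so I pulled it home first.
- I then took out both shims, slid them in at bed y −60 and +20 mm, and pressed the plate down midway between them.

**Last checks**
- **Shims:** both are flat and straight, within about 1° of the bed axis. About 30 mm of each is under the plate, with the outer end about 70 mm in front of the edge. That leaves about 5 mm hanging over the front of the apron.
- **Plate:** it is down on the shims, with its origin at about 110 mm. The side camera read 108.2 mm, but that camera read 1.4 mm low when the plate was down. The scene camera read 110.1 mm during pressing.
- **Slide:** the handle is at −141 mm on the magazine's x axis, against a nominal −138.5 mm at home.
- **Bar:** it had been shifted about 3 cm since I put it down. It is still flat, about 7 mm (x) and 25 mm (y) from the mat's centre and within limits, so I left it. Its tip reaches the end of the mat and overhangs by about 2 mm. The automatic bar measurement from the side view failed because the arm was in the way, so this comes from the scene camera.
- **Other things on the bench:** they look undisturbed in the last picture. I did not measure them.

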